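# Load the UV decontamination box, shut it and start it with the screwdriver

## Task

Load the UV box for its decontamination cycle: lay every Petri dish that is out on the desk flat in the plain tray and every metal hand instrument (forceps, spatula) in the ribbed tray, side by side and not on top of one another. Then lower the amber lid gently until it is fully shut and, with it shut, start the cycle: use the screwdriver from the stand to turn the sunken slotted selector a quarter turn clockwise to its stop, without pushing on the selector with the fingers. Finally stand the screwdriver back upright in its stand, blade down and fully home; leave the timer, vial, pen and tip box where they are.

Things in the scene. Friction and masses are not known exactly. Their poses are not given: they have to be found in the camera images.
- uv_box: white UV decontamination box, fixed, 264 mm deep (x) by 330 mm wide (y) by 78 mm high; origin at desk level; its own y runs from -170 mm (right end, control strip) to +160 mm (left end, lid hinge), its own x from -132 (front) to +132 (back), z up. The open bed, which holds the two trays, spans y from -88 to +154 mm with its floor 30 mm above the desk and its rim at 78 mm; the control strip with the selector spans y from -170 to -88 mm, top at 78 mm
- dish_tray: plain, smooth-floored open steel tray for the dishes, fixed in the box's bed; origin at the centre of its underside, same axes as the box; 118 mm (x) by 228 mm (y) outside, 4 mm walls and floor (inside 110 by 220 mm), its rim 30 mm above its underside (rim at 60 mm above the desk). It lies in the front or the back half of the bed
- rib_tray: the instrument tray in the other half of the bed: same size and axes as dish_tray, but six low ribs run across its floor along x, 34 mm apart along y; rib tops are 8 mm above its underside (38 mm above the desk)
- lid (a joint): angle of the amber-windowed lid: 0 shut, about 1.75 to 1.9 standing open at the start; the stiff hinge holds the lid at any angle, and about 1 to 3 N at its free edge swings it shut. The lid is a flat plate 264 mm (box x) by 248 mm, 8 mm thick; its weight is 250 g
- lid_hinge (a point): middle of the lid's hinge line, on the left (+y) top rim of the box, 78 mm above the desk, at (0, 160, 78) mm in the box's frame; the line runs along the box's x. With the lid at angle a its underside runs from here towards (-cos a along the box's y, sin a up), and its outer face is 8 mm beyond that; the open lid stands up and leans outward to the left
- lid_edge (a point): middle of the lid's free edge, on its outer (upper) face, 248 mm from the hinge line
- selector (a joint): angle of the slotted selector: 0 to 0.15 at the start, grows as it turns clockwise seen from above, hard stop at 1.571 (a quarter turn); friction (0.06 N m) holds it where it is left. With the blade in the slot there is about 0.17 rad of play either way
- selector_slot (a point): centre of the mouth of the selector's slot, on its axis, 91 mm above the desk, at (30, -129) mm in the box's frame; turns with the rotor, its x axis runs along the slot. Round steel rotor 39 mm across, sunk flush in a black bezel 55 mm across; slot 20 mm long (x), 5.2 mm wide, 10 mm deep, closed at both ends, its mouth flared by 3 mm all round
- driver: flat-blade screwdriver, 150 mm long, about 110 g, standing blade down in its stand; origin at the middle of the blade's end, z points up through the handle, x along the blade's width. Blade 14 mm wide (x), 2.8 mm thick (y), 18 mm long; shaft 9 mm across; black guard disc 33 mm across from 70 to 76 mm; black flat-sided handle from 78 to 150 mm, 30 mm (x) by 22 mm (y): its broad faces are parallel to the blade. Grip across the 22 mm
- driver_grip (a point): middle of the driver's handle, 114 mm above the blade's end
- driver_stand: grey fixed block 58 x 58 x 76 mm on a 66 mm foot with a 20 mm square upright hole through it, mouth flared by 3 mm; origin on the desk under the hole. The driver's guard disc rests on its top, the blade's end then hangs 6 mm above the desk; the driver may stand at any angle about its axis
- dish_1: closed Petri dish of clear plastic, 60 mm across, 15 mm high, 50 g; origin at the centre of its underside, z up. Two or three of the three dishes are there
- dish_2: another such Petri dish, may be absent
- dish_3: a third such Petri dish, may be absent
- forceps_1: steel forceps lying flat: 122 mm long (y), 10 mm wide (x), 9 mm high, 18 g; origin at the centre of the underside. One or two of the three instruments are there
- forceps_2: a second pair of such forceps, may be absent
- spatula: double-ended steel laboratory spatula lying flat: 150 mm long (y), 10 mm wide (x), 8 mm high, 40 g; origin at the centre of the underside; may be absent
- lab_timer: bystander: white timer, 60 x 66 x 19 mm
- amber_vial: bystander: amber vial with white cap, 28 mm across, 64 mm high
- fineliner: bystander: black and white pen, 151 mm long; not an instrument to be loaded
- tip_box: bystander: blue pipette tip box, 90 x 122 x 73 mm

How it is judged (in metres and radians):
On the way, in this order (a step that is already met when the one before it is completed fails the run):
1. every dish lies flat in the plain tray and every instrument in the ribbed tray (x of dish_1 in the frame of dish_tray between -0.028 and 0.028 m and y of dish_1 in the frame of dish_tray between -0.084 and 0.084 m and z of dish_1 in the frame of dish_tray between 0 and 0.011 m and angle between each of dish_1, dish_2, dish_3's own z axis and vertical below 0.12 rad and x of dish_2 in the frame of dish_tray between -0.028 and 0.028 m and y of dish_2 in the frame of dish_tray between -0.084 and 0.084 m and z of dish_2 in the frame of dish_tray between 0 and 0.011 m and x of dish_3 in the frame of dish_tray between -0.028 and 0.028 m and y of dish_3 in the frame of dish_tray between -0.084 and 0.084 m and z of dish_3 in the frame of dish_tray between 0 and 0.011 m and x of forceps_1 in the frame of rib_tray between -0.055 and 0.055 m and y of forceps_1 in the frame of rib_tray between -0.06 and 0.06 m and z of forceps_1 in the frame of rib_tray between 0 and 0.016 m and x of forceps_2 in the frame of rib_tray between -0.055 and 0.055 m and y of forceps_2 in the frame of rib_tray between -0.06 and 0.06 m and z of forceps_2 in the frame of rib_tray between 0 and 0.016 m and x of spatula in the frame of rib_tray between -0.055 and 0.055 m and y of spatula in the frame of rib_tray between -0.06 and 0.06 m and z of spatula in the frame of rib_tray between 0 and 0.016 m), for 0.2 s.
2. the lid is shut (value of joint lid below 0.05 rad), for 0.2 s.
3. the selector is turned to its stop by the screwdriver's blade in its slot, with the lid shut (value of joint selector above 1.45 rad and value of joint lid below 0.05 rad and distance between driver and selector_slot below 0.016 m), for 0.1 s.
At the end, for the whole second after the job is handed in: All dishes flat in the plain tray and all instruments on the ribs of the ribbed tray, none on another; lid under 0.05 rad; selector over 1.45 rad; screwdriver upright in its stand (within 6 mm of its axis, blade end under 12 mm above the desk, tilt under 0.08 rad); all at rest (all of step 1 and value of joint lid below 0.05 rad and value of joint selector above 1.45 rad and x of driver in the frame of driver_stand between -0.006 and 0.006 m and y of driver in the frame of driver_stand between -0.006 and 0.006 m and z of driver in the frame of driver_stand between 0 and 0.012 m and angle between driver's own z axis and vertical below 0.08 rad and linear speed of each of dish_1, dish_2, dish_3, forceps_1, forceps_2, spatula, driver below 0.02 m/s); the robot touches nothing.
It fails at once if a finger or the arm pushes on the selector itself (contact force between any of the fingers, the arm and selector above 1 N).
It fails at once if the lid is slammed (faster than 2.5 rad/s) (velocity of joint lid below -2.5 rad/s).
It fails at once if the timer, vial, pen or tip box is shoved more than 5 cm away (distance of any of lab_timer, amber_vial, fineliner, tip_box from where it was at the start of the episode above 0.05 m).
Of dish_1, dish_2, dish_3 only 2 to 3 are there at a start; the rules pass over those that are not, and their reading is None.
Of forceps_1, forceps_2, spatula only 1 to 2 are there at a start; the rules pass over those that are not, and their reading is None.
At some moment in a run one of dish_1, dish_2, dish_3, forceps_1, forceps_2, spatula may be knocked a few centimetres aside while the robot is not near it.
It also fails if it takes over 210 s, if anything falls off the work surface, if the arm or the gripper's body presses on something with over 40 N, if the wrist force passes 120 N, or if a joint passes its speed limit or range.

## Robot

A 6-joint arm with a two-finger parallel gripper is mounted at the origin on a cart in front of the work surface, level with it; the furniture and walls round the work are solid. World frame = base frame: x ahead of the robot, y to its left, z up, the work surface at z = 0. Lengths are in mm, angles in degrees, forces in N, time in s.
With the tool pointing down it reaches from about 350 to 850 mm from the base axis. Payload 8.1 kg.
Tool frame: the origin (TCP) lies midway between the tips of the shut fingers; the grasp point (between the pads) lies 19 mm behind it (r.pinch_z is the distance from the TCP to the grasp point, in mm); z points along the fingers, y is the line along which they close (so a half turn about z gives the same grasp; the last joint's range is limited). The gripper opens to 85 mm and grips with 20 to 120 N. Pads are 22 mm wide; open, the fingers measure 114 mm over their backs; the gripper's body (76 mm by 85 mm) begins 54 mm behind the grasp point. The pads swing forward as they close: fully open they stand 13 mm farther back than shut.
Start: joints at [59.393, 7.471, 85.268, -0, 87.261, -4.893], TCP at [260.311, 540.596, 231.292] pointing down, gripper open.
Joint ranges: [-169.43, 169.43], [-51.17, 129.36], [1.28, 143.12], [-76.62, 256.62], [0, 156.53], [-152.29, 152.29]. Speed limits (degrees/s): [136.94, 136.94, 159.86, 180, 180, 180].

## Interface

Orientations are given as [roll, pitch, yaw] about the fixed x, y, z axes, in that order (R = Rz(yaw) Ry(pitch) Rx(roll)).
In Python, from bench import sensors, optics, job, r gives the robot as it stands.
- The arm moves only by the tool play_rows, never from a script. Its argument "motion" is a list that holds one entry, the list of rows, each a list of 6 numbers: the shift along the tool's x, y, z in cm, then the turn, a rotation vector about the tool's x, y, z in degrees. In form: [[[x, y, z, ax, ay, az], ...]]. A call has 1 to 5 rows; each row is the pose to reach, as a shift and turn from the pose commanded when the call began, along the tool's axes at that moment; what a row does not reach only later rows make up. A row lasts 1/10 s, in which the tool goes at most 50 mm and 8.59 degrees, less where a joint would pass 70% of its speed; a pose out of reach is approached as far as the arm can. A call with a gripper value outside its range is refused whole. "jaw" is the opening, from 0 (shut) to 1 (fully open), set as the call begins (left out, the last holds). The fingers move at their own pace and stop on an object; "squeeze" is the grip in N (left out, the last holds). Time passes only in rows, so rows that repeat a pose let the fingers close. It gives the time, the measured TCP pose, the force, the opening and the grip force at its end, in the units of the state.
- sensors.sense(): the state, without advancing time (a new reading comes with each control period).
- optics.snapshot(name): name is "scene" or "top" or "wrist"; returns a dict with "pixels" (384x512x3 uint8, red, green, blue), "mtx" (3x3 intrinsics, pixels), "R" (3x3) and "t" (3): a world point X has camera coordinates R X + t; the wrist camera has in their place "T_tool_cam" (4x4, takes a point from camera to tool coordinates, whose origin is the TCP and whose axes are the flange's). Camera axes: x right, y down, z forward; pixel columns grow to the right and rows downward; lengths in mm; the calibration is good to about 2 mm. The wrist camera is an equidistant fisheye: a pixel r from the principal point sees the ray r / f radians off the axis. A picture is of the moment at which its call begins: read the wrist's pose just before it. There is no depth.
- job.hand_in(): hands the job in; it is judged then, once.
The state is a dict: "time": time; "joint_pos": joint angles; "qd": joint speeds; "joint_efforts": joint torques, N m; "tool_pos": TCP position; "tcp_rot": TCP orientation; "ft_force": force on the tool from outside, world axes, zero at the start; "wrist_torque": the same for the moment, N m; "finger_gap": finger opening in mm; "grip_force": force on a finger pad.
Only numpy, scipy, OpenCV 4.12 (cv2) and the standard library are available. Lean on these libraries where they do the work, as an engineer would, in place of code of your own. Each camera call takes 0.05 s, during which the arm holds its last target. There are 200 camera calls.

## Working session

There is one attempt and no reset: what is moved stays moved. The work goes in short steps, Python scripts to look and compute and a tool call to move; the robot and the scene stay as the last step left them, time stands still between calls to the robot, and variables do not carry over. Pictures are saved under pics/ and viewed, at most 14 in all, crops included, and the job is handed in when it is done.

Besides the shell and the picture viewer there is one more tool, called after "Call:" in YAML: its name, and indented under it one key for each argument. play_rows: Moves the arm, as the interface text tells. Its arguments: {"type":"object","properties":{"motion":{"type":"array","items":{"type":"array","items":{"type":"array","items":{"type":"number"}}}},"jaw":{"type":"number"},"squeeze":{"type":"number"}},"required":["motion"]}

```bash
mkdir -p pics; ls; cat > h.py <<'E'
import numpy as np, cv2
from scipy.spatial.transform import Rotation as Ro
from bench import sensors, optics, job, r
def st():
    s=sensors.sense(); return s
def pose(s): 
    T=np.eye(4); T[:3,:3]=Ro.from_euler('xyz',s['tcp_rot'],degrees=True).as_matrix(); T[:3,3]=s['tool_pos']; return T
def save(name,fn,crop=None,scale=1):
    d=optics.snapshot(name); im=d['pixels'][:,:,::-1]
    np.savez('pics/'+fn+'.npz',**d)
    cv2.imwrite('pics/'+fn+'.png',cv2.resize(im,None,fx=1.5,fy=1.5,interpolation=cv2.INTER_CUBIC)); return d
def ray(d,uv,T=None):
    u,v=uv; K=d['mtx']
    x=np.array([(u-K[0,2])/K[0,0],(v-K[1,2])/K[1,1]])
    if 'T_tool_cam' in d:
        th=np.linalg.norm(x); k=np.sin(th)/th if th>1e-9 else 1
        c=np.array([x[0]*k,x[1]*k,np.cos(th)]); M=T@d['T_tool_cam']
        return M[:3,3],M[:3,:3]@c
    R=d['R']; return -R.T@d['t'],R.T@np.array([x[0],x[1],1])
def atz(d,uv,z,T=None):
    o,v=ray(d,uv,T); return o+v*(z-o[2])/v[2]
def tri(rays):
    A=np.zeros((3,3));b=np.zeros(3)
    for o,v in rays:
        v=v/np.linalg.norm(v);P=np.eye(3)-np.outer(v,v);A+=P;b+=P@o
    return np.linalg.solve(A,b)
def proj(d,X,T=None):
    X=np.asarray(X,float)
    if 'T_tool_cam' in d:
        M=np.linalg.inv(T@d['T_tool_cam']); c=M[:3,:3]@X+M[:3,3]; n=np.hypot(c[0],c[1]); th=np.arctan2(n,c[2]); p=c[:2]/n*th
    else:
        c=d['R']@X+d['t']; p=c[:2]/c[2]
    K=d['mtx']; return np.array([K[0,0]*p[0]+K[0,2],K[1,1]*p[1]+K[1,2]])
def tool(target,rpy=None):
    "shift in cm in tool axes, rotvec deg"
    T=pose(st()); D=T[:3,:3].T@(np.array(target)-T[:3,3])/10
    out=list(D)
    if rpy is not None:
        out+=list(np.degrees(Ro.from_matrix(T[:3,:3].T@Ro.from_euler('xyz',rpy,degrees=True).as_matrix()).as_rotvec()))
    return np.round(out,2)
def load(fn): return dict(np.load('pics/'+fn+'.npz'))
E
python3 - <<'E'
from h import *
s=st(); print(s, r.pinch_z)
for n in ('top','scene','wrist'):
    d=save(n,n+'0'); print(n,d['mtx'].round(1).tolist(), [ (k,np.round(d[k],3).tolist()) for k in d if k not in('pixels','mtx')])
E
```

```text
pics
{'time': 0.0, 'joint_pos': array([ 5.93933794e+01,  7.51530653e+00,  8.53312524e+01,  1.46292110e-03,
        8.72621025e+01, -4.89550093e+00]), 'qd': array([ 0.06313515,  0.1294927 , -0.00657899,  0.04264748, -0.0003571 ,
        0.0965642 ]), 'joint_efforts': array([-1.37905565e-03, -5.69399750e+01, -5.00549912e+01, -4.51427641e-04,
        1.47195352e-02, -5.08418054e-05]), 'tool_pos': array([260.00489753, 540.1081816 , 230.22346486]), 'tcp_rot': array([-1.79891860e+02, -1.07288077e-02,  1.54288799e+02]), 'ft_force': array([0.41944093, 0.25672715, 0.10973584]), 'wrist_torque': array([ 0.01144151, -0.02135412,  0.02233929]), 'grip_force': 0.0, 'finger_gap': 85.2601269058552} 18.700000000000003
top [[469.8, 0.0, 256.6], [0.0, 469.8, 193.0], [0.0, 0.0, 1.0]] [('R', [[0.026, -1.0, 0.011], [-0.991, -0.027, -0.134], [0.135, -0.007, -0.991]]), ('t', [-12.359, 544.621, 1808.167])]
scene [[365.1, 0.0, 243.4], [0.0, 365.1, 191.3], [0.0, 0.0, 1.0]] [('R', [[0.509, -0.861, 0.02], [-0.549, -0.342, -0.763], [0.663, 0.377, -0.646]]), ('t', [-257.097, 354.051, 985.905])]
wrist [[297.3, 0.0, 257.6], [0.0, 297.3, 189.8], [0.0, 0.0, 1.0]] [('T_tool_cam', [[-0.001, -0.953, -0.302, 77.565], [1.0, -0.001, -0.001, 0.688], [0.001, -0.302, 0.953, -141.639], [0.0, 0.0, 0.0, 1.0]])]
```

View pics/top0.png

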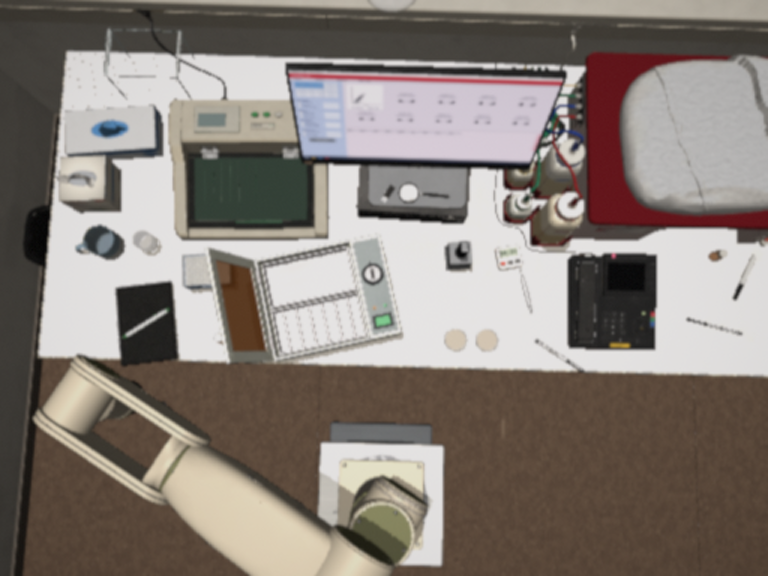

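View pics/scene0.png

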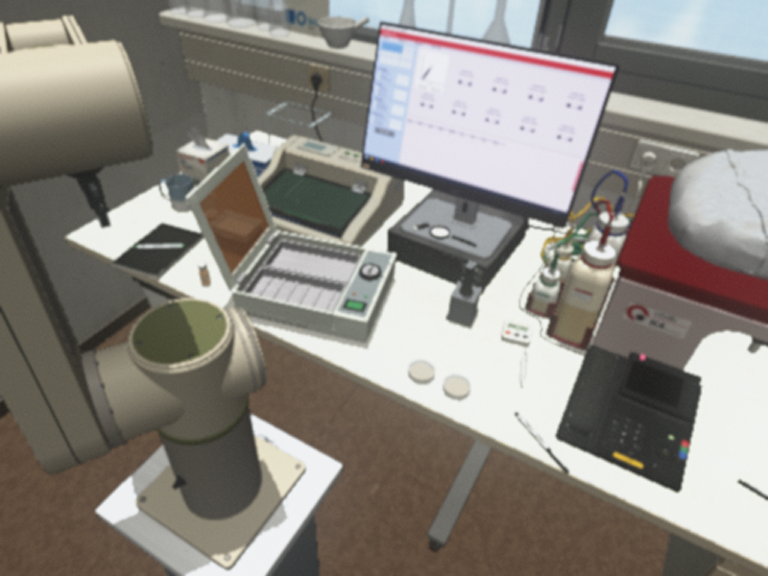

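```bash
python3 - <<'E'
from h import *
t=load('top0');s=load('scene0')
a=t['pixels'][150:255,295:395,::-1]; b=s['pixels'][200:320,260:400,::-1]; c=t['pixels'][155:230,450:512,::-1]
f=lambda i,k:cv2.resize(i,None,fx=k,fy=k,interpolation=cv2.INTER_CUBIC)
A=f(a,4);B=f(b,2.85)
H=np.zeros((420+0,800,3),np.uint8);H[:420,:400]=A;H[:342,400:799]=B[:342,:399]
C=f(c,3)
out=np.zeros((600,800,3),np.uint8);out[:420]=H; out[350:350+225,420:420+186]=C
cv2.imwrite('pics/c1.png',out)
# dish/box estimates
for n,uv,z in [('dishA',(303.5,227),15),('dishB',(324.5,227),15),('instr fl',(350,194),8),('low',(372,237),8),('right',(476,217),8),('pen right',(496,185),8),('stand',(306,167),110),('sel',(248.5,182),91),('strip BR',(267,222),78),('strip TR',(249,158),78),('hingeF',(180,239),78),('hingeB',(172,174),78)]:
    print(n,atz(t,uv,z).round(0))
E
```

```text
dishA [ 418. -186.   15.]
dishB [ 420. -269.   15.]
instr fl [ 555. -371.    8.]
low [ 386. -458.    8.]
right [ 477. -873.    8.]
pen right [ 608. -959.    8.]
stand [ 640. -182.  110.]
sel [579.  35.  91.]
strip BR [429. -40.  78.]
strip TR [675.  36.  78.]
hingeF [356. 288.  78.]
hingeB [604. 330.  78.]
```

View pics/c1.png

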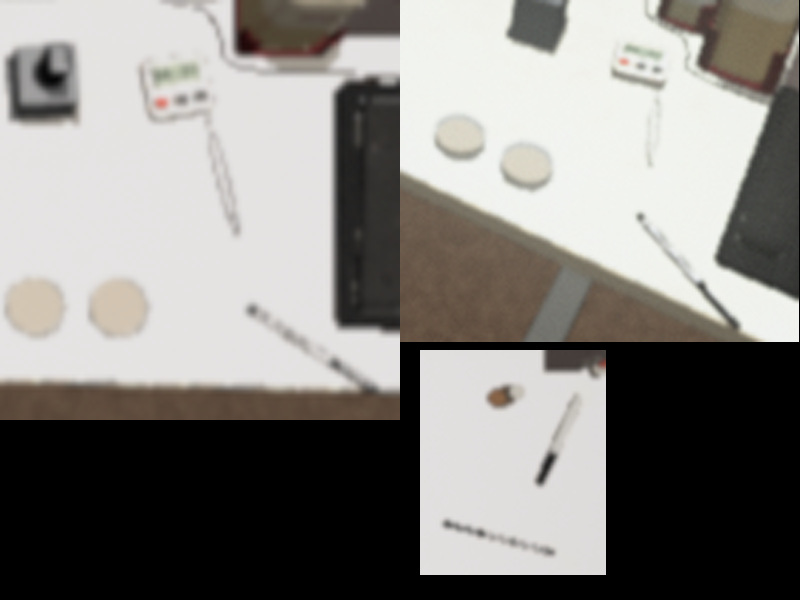

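```bash
cat >> h.py <<'E'
def plan(wps,T=None):
    "wps: (xyz, yaw) tool down (or (xyz,rpy)); prints chained calls, rounded 0.05cm/0.5deg"
    if T is None: T=pose(st())
    for xyz,yaw in wps:
        rpy=[180,0,yaw] if np.isscalar(yaw) else yaw
        G=np.eye(4);G[:3,:3]=Ro.from_euler('xyz',rpy,degrees=True).as_matrix();G[:3,3]=xyz
        while 1:
            D=np.linalg.inv(T)@G; rv=Ro.from_matrix(D[:3,:3]).as_rotvec(degrees=True); d=D[:3,3]/10
            n=max(np.linalg.norm(d)/24,np.linalg.norm(rv)/41,1); last=n==1
            d=np.round(d/n*20)/20; rv=np.round(rv/n,1)
            rows=int(np.ceil(max(np.linalg.norm(d)/4.9,np.linalg.norm(rv)/8.4,1)))
            E=np.eye(4);E[:3,:3]=Ro.from_rotvec(rv,degrees=True).as_matrix();E[:3,3]=d*10
            T=T@E; print([float(x)+0 for x in [*d,*rv]],'rows',rows,'->',T[:3,3].round(0))
            if last: break
    return T
E
python3 - <<'E'
from h import *
plan([((260,540,500),154.3),((330,80,500),100),((480,-360,430),50)])
E
```

```text
[0.0, -0.05, -24.0, -0.1, 0.0, 0.0] rows 5 -> [260. 540. 470.]
[0.0, 0.0, -2.95, 0.0, 0.0, 0.0] rows 1 -> [260. 540. 500.]
[-13.55, -19.8, 0.0, 0.0, 0.0, 28.0] rows 5 -> [296. 303. 500.]
[-19.95, -10.45, 0.0, 0.0, 0.0, 26.3] rows 5 -> [330.  80. 500.]
[-23.45, 3.65, 3.55, 0.0, 0.0, 25.5] rows 5 -> [ 407. -144.  464.]
[-18.8, 12.85, 3.4, 0.0, 0.0, 24.5] rows 5 -> [ 480. -360.  430.]
```

Call:
play_rows:
  motion:
    - [[0, 0, -24, 0, 0, 0], [0, 0, -24, 0, 0, 0], [0, 0, -24, 0, 0, 0], [0, 0, -24, 0, 0, 0], [0, 0, -27, 0, 0, 0]]

```text
time: 0.65
tool_pos: [260.1, 540.2, 483.1]
tcp_rot: [-180.0, -0.0, 154.3]
ft_force: [0.3, 0.8, 0.1]
finger_gap: 85.4
grip_force: 0.0
```

Call:
play_rows:
  motion:
    - [[-13.5, -19.8, 0, 0, 0, 28], [-13.5, -19.8, 0, 0, 0, 28], [-13.5, -19.8, 0, 0, 0, 28], [-13.5, -19.8, 0, 0, 0, 28], [-13.5, -19.8, 0, 0, 0, 28]]

```text
time: 1.15
tool_pos: [295.9, 301.4, 481.3]
tcp_rot: [180.0, 0.0, 126.2]
ft_force: [0.3, 1.3, -0.1]
finger_gap: 85.4
grip_force: 0.0
```

Call:
play_rows:
  motion:
    - [[-20, -10.5, 0, 0, 0, 26], [-20, -10.5, 0, 0, 0, 26], [-20, -10.5, 0, 0, 0, 26], [-20, -10.5, 0, 0, 0, 26], [-20, -10.5, 0, 0, 0, 26]]

```text
time: 1.65
tool_pos: [329.6, 77.4, 481.3]
tcp_rot: [180.0, 0.0, 100.1]
ft_force: [-0.5, -0.0, 0.4]
finger_gap: 85.7
grip_force: 0.0
```

```bash
python3 - <<'E'
from h import *
s=st();print(s['time'],s['tool_pos'],s['tcp_rot'])
save('wrist','wbox'); np.save('pics/wbox_T.npy',pose(s))
plan([((480,-360,430),50)])
E
```

```text
1.65 [329.55090368  77.41279451 481.29792287] [1.79972996e+02 4.42711359e-02 1.00116184e+02]
[-23.55, 3.7, 2.7, 0.0, 0.1, 25.9] rows 5 -> [ 408. -150.  455.]
[-18.25, 12.7, 2.5, 0.0, 0.0, 24.1] rows 5 -> [ 480. -360.  430.]
```

View pics/wbox.png

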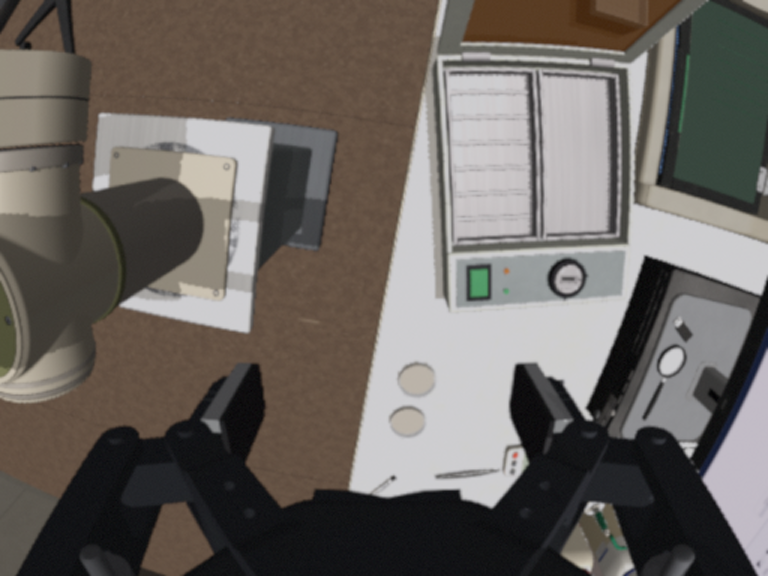

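```bash
python3 - <<'E'
from h import *
from scipy.optimize import least_squares
w=load('wbox');T=np.load('pics/wbox_T.npy');t=load('top0')
obs=[(w,T,(456,312),(-132,-170,78)),(w,T,(627,299),(132,-170,78)),(w,T,(567,279),(30,-129,91)),
(w,T,(452,249),(-121,-85,78)),(t,None,(372.5,274),(30,-129,91)),(t,None,(401,334),(-132,-170,78)),(t,None,(373,236),(132,-170,78))]
def f(p,full=False):
    c,s=np.cos(p[2]),np.sin(p[2]);o=[]
    for d,TT,uv,X in obs:
        o+=list(proj(d,[p[0]+c*X[0]-s*X[1],p[1]+s*X[0]+c*X[1],X[2]],TT)-np.array(uv)/1.5)
    return np.array(o)
s=least_squares(f,[520,150,.2],loss='soft_l1');print(s.x,np.degrees(s.x[2]),f(s.x).reshape(-1,2).round(1).tolist())
print('sel tri',tri([ray(w,(567/1.5,279/1.5),T),ray(t,(372.5/1.5,274/1.5))]))
for a,b in [((416,379),(455,340)),((407,421),(487,340))]:
    print('dish',tri([ray(w,np.array(a)/1.5,T),ray(t,np.array(b)/1.5)]),atz(w,np.array(a)/1.5,15,T))
for a in [(436,475),(498,472),(374,493),(394,479)]: print('inst',atz(w,np.array(a)/1.5,5,T))
E
```

```text
[5.17872433e+02 1.56065717e+02 2.44637576e-01] 14.016700608659704 [[-6.4, 0.4], [-1.4, -0.5], [-0.1, -0.7], [0.8, 0.2], [-0.7, -0.5], [-0.0, -1.2], [3.7, -2.2]]
sel tri [576.7083718   36.42753271  93.78387429]
dish [ 421.71551632 -185.67684801    6.62561385] [ 422.32877795 -180.60071123   15.        ]
dish [ 424.29230147 -270.88560034    2.71661241] [ 424.22028248 -262.08378684   15.        ]
inst [ 502.8888772 -382.1234629    5.       ]
inst [ 617.48966219 -362.05229653    5.        ]
inst [ 398.98621654 -446.58881729    5.        ]
inst [ 429.02635675 -403.65022883    5.        ]
```

Call:
play_rows:
  motion:
    - [[-23.5, 3.7, 2.7, 0, 0, 26], [-23.5, 3.7, 2.7, 0, 0, 26], [-23.5, 3.7, 2.7, 0, 0, 26], [-23.5, 3.7, 2.7, 0, 0, 26], [-23.5, 3.7, 2.7, 0, 0, 26]]

```text
time: 2.2
tool_pos: [408.3, -146.9, 453.4]
tcp_rot: [-180.0, 0.0, 74.2]
ft_force: [0.3, 1.0, -1.0]
finger_gap: 85.1
grip_force: 0.0
```

Call:
play_rows:
  motion:
    - [[-18.2, 12.7, 2.5, 0, 0, 24], [-18.2, 12.7, 2.5, 0, 0, 24], [-18.2, 12.7, 2.5, 0, 0, 24], [-18.2, 12.7, 2.5, 0, 0, 24], [-18.2, 12.7, 2.5, 0, 0, 24]]

```text
time: 2.7
tool_pos: [481.1, -357.3, 426.3]
tcp_rot: [-179.8, 0.0, 50.1]
ft_force: [0.9, 0.1, -0.4]
finger_gap: 85.2
grip_force: 0.0
```

```bash
python3 - <<'E'
from h import *
s=st();print(s['time'],s['tool_pos'],s['tcp_rot'])
save('wrist','w2'); np.save('pics/w2_T.npy',pose(s))
E
```

```text
2.7 [ 481.10301424 -357.26383446  426.26742059] [-1.79797223e+02  2.78466422e-02  5.01366142e+01]
```

View pics/w2.png

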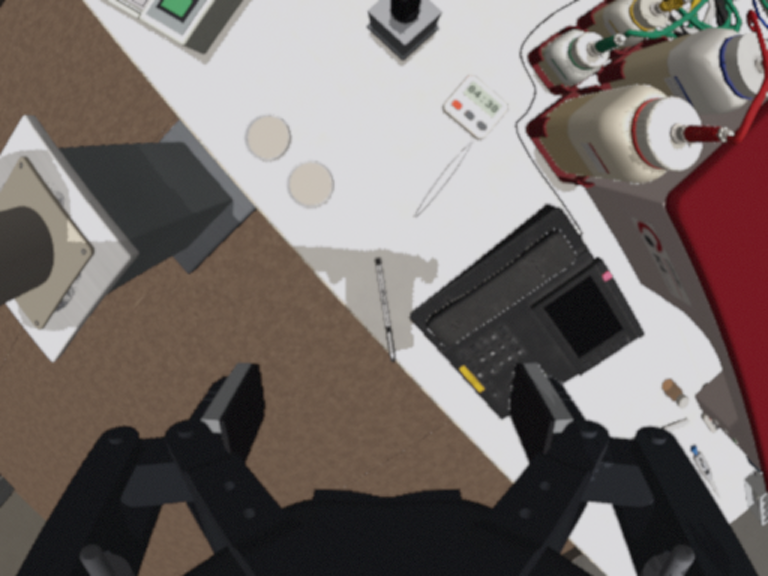

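```bash
python3 - <<'E'
from h import *
w=load('w2');T=np.load('pics/w2_T.npy')
a=w['pixels'][85:250,230:330,::-1]
b=w['pixels'][225:330,420:512,::-1]
out=np.zeros((600,800,3),np.uint8)
f=lambda i,k:cv2.resize(i,None,fx=k,fy=k,interpolation=cv2.INTER_CUBIC)
A=f(a,3.6);out[:594,:360]=A; B=f(b,4.5); out[:B.shape[0],370:370+B.shape[1]]=B
cv2.imwrite('pics/c2.png',out)
P=lambda uv,z:atz(w,np.array(uv)/1.5,z,T)
for n,uv,z in [('d1',(268,137),15),('d2',(310,184),15),('f',(415,215),5),('f',(472,145),5),('p',(378,260),5),('p',(393,360),5)]: print(n,P(uv,z))
E
```

```text
d1 [ 427.41186635 -188.52976106   15.        ]
d2 [ 428.13668364 -269.34089416   15.        ]
f [ 502.34974174 -385.65191165    5.        ]
f [ 615.25484379 -361.43905822    5.        ]
p [ 427.90991862 -400.81759326    5.        ]
p [ 350.06483506 -525.45191277    5.        ]
```

View pics/c2.png

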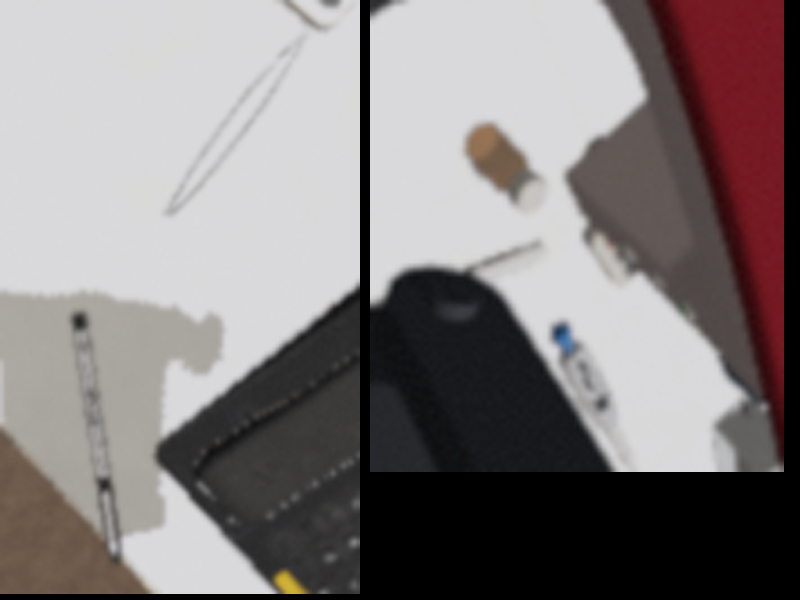

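```bash
python3 - <<'E'
from h import *
w=load('wrist0');t=load('top0');s=load('scene0')
f=lambda i,k:cv2.resize(i[:,:,::-1],None,fx=k,fy=k,interpolation=cv2.INTER_CUBIC)
out=np.zeros((600,800,3),np.uint8)
A=f(w['pixels'],1.0);out[:384,:512]=A
B=f(t['pixels'][180:250,70:160],3);out[388:388+210,:270]=B
C=f(s['pixels'][140:200,70:150],3.5);out[388:388+210,275:275+280]=C
D=f(s['pixels'][165:200,120:160],6);out[0:210,515:755]=D
cv2.imwrite('pics/c3.png',out)
print(atz(t,(86,222),5),atz(t,(110,208),5))
E
```

```text
[415.05269322 672.36581776   5.        ] [473.07607819 581.7556863    5.        ]
```

View pics/c3.png

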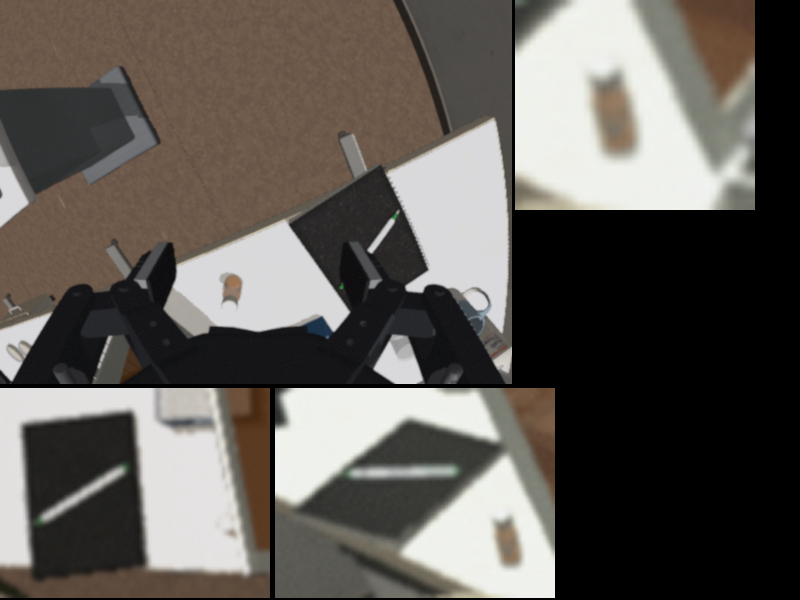

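```bash
python3 - <<'E'
from h import *
plan([((455,-395,230),12)])
E
```

```text
[-4.45, 0.4, 19.5, -0.2, 0.1, 38.1] rows 5 -> [ 455. -395.  230.]
```

Call:
play_rows:
  motion:
    - [[-4.5, 0.4, 19.5, -0.2, 0.1, 38], [-4.5, 0.4, 19.5, -0.2, 0.1, 38], [-4.5, 0.4, 19.5, -0.2, 0.1, 38], [-4.5, 0.4, 19.5, -0.2, 0.1, 38], [-4.5, 0.4, 19.5, -0.2, 0.1, 38]]

```text
time: 3.25
tool_pos: [451.0, -388.3, 223.9]
tcp_rot: [-179.4, 0.3, 11.9]
ft_force: [-1.3, 0.9, -0.4]
finger_gap: 85.7
grip_force: 0.0
```

```bash
python3 - <<'E'
from h import *
s=st();print(s['time'],s['tool_pos'],s['tcp_rot'])
d=save('wrist','w3'); np.save('pics/w3_T.npy',pose(s))
out=cv2.resize(d['pixels'][0:300,60:512,::-1],None,fx=1.75,fy=1.75,interpolation=cv2.INTER_CUBIC)
cv2.imwrite('pics/c4.png',out)
E
```

```text
3.25 [ 451.02310875 -388.28702326  223.8676803 ] [-179.42355839    0.33828182   11.88897917]
```

View pics/c4.png

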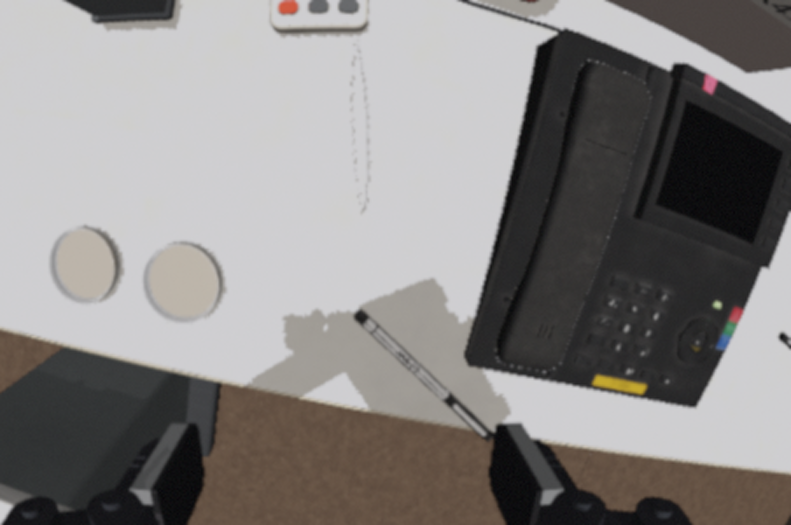

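```bash
python3 - <<'E'
from h import *
w=load('w3');T=np.load('pics/w3_T.npy');w2=load('w2');T2=np.load('pics/w2_T.npy')
c=lambda u,v:np.array([u/1.75+60,v/1.75])
A=atz(w,c(357,40),5,T);B=atz(w,c(362,213),5,T);print(A,B,np.linalg.norm(A-B),np.degrees(np.arctan2(*(A-B)[[1,0]])))
print('tri',tri([ray(w,c(362,213),T),ray(w2,np.array((415,215))/1.5,T2)]),tri([ray(w,c(357,40),T),ray(w2,np.array((472,145))/1.5,T2)]))
for a,b in [((85,263),(268,137)),((184,281),(310,184))]: print(tri([ray(w,c(*a),T),ray(w2,np.array(b)/1.5,T2)]),atz(w,c(*a),15,T))
m=(A+B)/2
plan([((m[0],m[1],60),12)])
E
```

```text
[ 618.03700254 -358.21682351    5.        ] [ 499.71622689 -386.64911617    5.        ] 121.68895272682738 13.511897897879122
tri [ 500.84071897 -386.44766484    2.0236392 ] [ 612.08927278 -358.99883382   27.83054216]
[ 426.11092076 -186.78772116    6.54356666] [ 428.80148473 -191.11444988   15.        ]
[ 425.90790952 -268.62349213    2.14709747] [ 429.69350257 -272.26038416   15.        ]
[10.8, 0.65, 16.75, -0.3, 0.2, -0.2] rows 5 -> [ 559. -372.   60.]
```

Call:
play_rows:
  motion:
    - [[10.6, 0.7, 16.7, -0.3, 0.2, -1.8], [10.6, 0.7, 16.7, -0.3, 0.2, -1.8], [10.6, 0.7, 16.7, -0.3, 0.2, -1.8], [10.6, 0.7, 16.7, -0.3, 0.2, -1.8], [10.6, 0.7, 16.7, -0.3, 0.2, -1.8]]
  jaw: 0.4
  squeeze: 30

```text
time: 3.8
tool_pos: [559.5, -371.0, 58.4]
tcp_rot: [-179.9, 0.1, 14.3]
ft_force: [-1.1, 0.9, -1.1]
finger_gap: 34.1
grip_force: 0.0
```

```bash
python3 - <<'E'
from h import *
s=st();print(s['time'],s['tool_pos'],s['tcp_rot'])
d=save('wrist','w4'); T=pose(s)
f0=lambda X:[ (proj(d,p,T)*1.0).round(0).tolist() for p in X]
print(f0([(618,-358,5),(499.7,-386.6,5)]))
plan([((556,-373,4),13.5)])
cv2.imwrite('pics/c5.png',cv2.resize(d['pixels'][60:,100:420,::-1],None,fx=1.8,fy=1.8))
E
```

```text
3.8 [ 559.53303538 -370.99629709   58.41312862] [-1.79856896e+02  6.18261409e-02  1.43164411e+01]
[[262.0, 125.0], [259.0, 283.0]]
[-0.4, -0.1, 5.9, 0.1, -0.1, 0.8] rows 2 -> [ 556. -373.    4.]
```

View pics/c5.png

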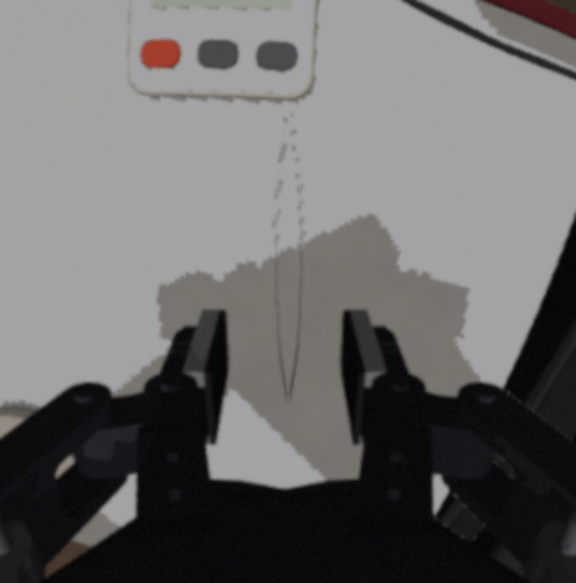

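Call:
play_rows:
  motion:
    - [[-0.3, 0, 4, 0, 0, 0.5], [-0.3, 0, 5.5, 0, 0, 0.5], [-0.3, 0, 5.5, 0, 0, 0.5]]

```text
time: 4.15
tool_pos: [557.0, -376.3, 11.8]
tcp_rot: [179.7, -0.2, 13.6]
ft_force: [-0.5, 0.5, -0.5]
finger_gap: 34.2
grip_force: 0.0
```

Call:
play_rows:
  motion:
    - [[0, 0, 0, 0, 0, 0], [0, 0, 0, 0, 0, 0], [0, 0, 0, 0, 0, 0], [0, 0, 0, 0, 0, 0], [0, 0, 0, 0, 0, 0]]
  jaw: 0

```text
time: 4.65
tool_pos: [558.8, -377.0, 13.3]
tcp_rot: [179.5, -0.4, 13.6]
ft_force: [0.6, 0.0, 0.0]
finger_gap: -0.1
grip_force: 0.0
```

Call:
play_rows:
  motion:
    - [[0, 0, -4, 0, 0, 0], [0, 0, -8, 0, 0, 0], [0, 0, -12, 0, 0, 0], [0, 0, -16, 0, 0, 0], [0, 0, -16, 0, 0, 0]]

```text
time: 5.15
tool_pos: [560.6, -378.3, 181.5]
tcp_rot: [179.0, -0.8, 13.6]
ft_force: [-0.0, -0.2, 1.6]
finger_gap: -0.1
grip_force: 0.0
```

```bash
python3 - <<'E'
from h import *
s=st();print(s)
d=save('wrist','w5'); s=st();print(s['tool_pos'],s['tcp_rot'])
cv2.imwrite('pics/c5b.png',d['pixels'][:,:,::-1])
E
```

```text
{'time': 5.15, 'joint_pos': array([-3.83513917e+01,  1.93572359e+01,  7.67494393e+01, -5.81957716e-03,
        8.25940163e+01,  3.80545463e+01]), 'qd': array([ 0.02387346,  2.62019823,  4.14753883,  0.02651273, -3.56846893,
        0.03096474]), 'joint_efforts': array([ 4.86861938e-02, -6.29481268e+01, -4.56818390e+01, -8.89564573e-03,
        1.35665417e+00,  4.96802058e-04]), 'tool_pos': array([ 560.56084249, -378.28031775,  181.50759077]), 'tcp_rot': array([178.97325965,  -0.79630906,  13.60188195]), 'ft_force': array([-0.0443774 , -0.24220041,  1.59796553]), 'wrist_torque': array([-0.02371006, -0.04581469, -0.03347638]), 'grip_force': 0.0, 'finger_gap': -0.1295670412680331}
[ 559.43690637 -377.4282199   177.81396273] [179.16521034  -0.64489744  13.59686651]
```

Call:
play_rows:
  motion:
    - [[0, 0, 0, 0, 0, 0], [0, 0, 0, 0, 0, 0], [0, 0, 0, 0, 0, 0]]
  jaw: 0.4

```text
time: 5.5
tool_pos: [556.4, -375.1, 170.3]
tcp_rot: [179.7, -0.2, 13.6]
ft_force: [1.2, -0.5, -0.2]
finger_gap: 34.2
grip_force: 0.0
```

Call:
play_rows:
  motion:
    - [[0, 0, 5, 0, 0, 0], [0, 0, 10, 0, 0, 0], [0, 0, 12, 0, 0, 0], [0, 0, 12, 0, 0, 0], [0, 0, 12, 0, 0, 0]]

```text
time: 6.0
tool_pos: [558.0, -376.4, 52.3]
tcp_rot: [179.6, -0.3, 13.6]
ft_force: [0.5, 0.3, 0.5]
finger_gap: 34.5
grip_force: 0.0
```

Call:
play_rows:
  motion:
    - [[0, 0, 0, 0, 0, 0], [0, 0, 0, 0, 0, 0], [0, 0, 0, 0, 0, 0]]

```text
time: 6.3
tool_pos: [559.3, -377.4, 54.7]
tcp_rot: [179.4, -0.5, 13.6]
ft_force: [-0.5, -0.9, -0.3]
finger_gap: 34.2
grip_force: 0.0
```

```bash
python3 - <<'E'
from h import *
s=st();print(s['time'],s['tool_pos'],s['tcp_rot'])
d=save('wrist','w6'); T=pose(s);np.save('pics/w6_T.npy',T)
plan([((556,-373,3),13.5)])
cv2.imwrite('pics/c6.png',cv2.resize(d['pixels'][60:,100:420,::-1],None,fx=1.8,fy=1.8))
E
```

```text
6.3 [ 559.26186285 -377.36410871   54.6733994 ] [179.3987657   -0.46358704  13.58961302]
[-0.25, -0.55, 5.1, 0.6, -0.4, 0.1] rows 2 -> [ 556. -373.    3.]
```

View pics/c6.png

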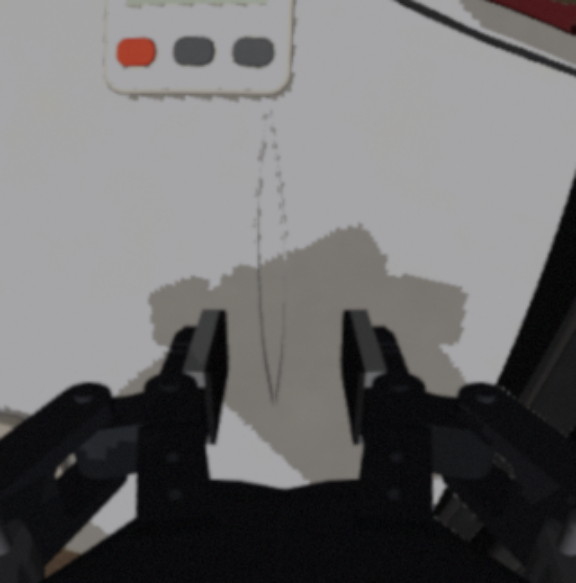

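Call:
play_rows:
  motion:
    - [[-0.2, -0.5, 3, 0.6, -0.4, 0], [-0.2, -0.5, 5.1, 0.6, -0.4, 0], [-0.2, -0.5, 5.1, 0.6, -0.4, 0], [-0.2, -0.5, 5.1, 0.6, -0.4, 0], [-0.2, -0.5, 5.1, 0.6, -0.4, 0]]

```text
time: 6.85
tool_pos: [555.7, -372.7, 2.2]
tcp_rot: [-179.9, 0.0, 13.6]
ft_force: [-0.1, -0.3, 0.0]
finger_gap: 34.6
grip_force: 0.0
```

Call:
play_rows:
  motion:
    - [[0, 0, 0, 0, 0, 0], [0, 0, 0, 0, 0, 0], [0, 0, 0, 0, 0, 0], [0, 0, 0, 0, 0, 0]]

```text
time: 7.25
tool_pos: [555.5, -372.5, 1.6]
tcp_rot: [-179.9, 0.0, 13.6]
ft_force: [0.8, -0.3, -0.1]
finger_gap: 34.1
grip_force: 0.0
```

Call:
play_rows:
  motion:
    - [[0, 0, 0, 0, 0, 0], [0, 0, 0, 0, 0, 0], [0, 0, 0, 0, 0, 0], [0, 0, 0, 0, 0, 0], [0, 0, 0, 0, 0, 0]]
  jaw: 0

```text
time: 7.75
tool_pos: [555.6, -372.6, 1.6]
tcp_rot: [-179.9, 0.0, 13.6]
ft_force: [0.3, 0.2, 1.7]
finger_gap: 8.7
grip_force: 31.3
```

Call:
play_rows:
  motion:
    - [[0, 0, -3, 0, 0, 0], [0, 0, -7, 0, 0, 0], [0, 0, -11, 0, 0, 0], [0, 0, -15, 0, 0, 0], [0, 0, -15, 0, 0, 0]]

```text
time: 8.25
tool_pos: [559.1, -375.4, 160.1]
tcp_rot: [179.6, -0.4, 13.6]
ft_force: [0.1, -0.5, 0.7]
finger_gap: 9.4
grip_force: 31.2
```

Call:
play_rows:
  motion:
    - [[0, 0, 0, 0, 0, 0], [0, 0, 0, 0, 0, 0], [0, 0, 0, 0, 0, 0], [0, 0, 0, 0, 0, 0]]

```text
time: 8.65
tool_pos: [554.9, -372.2, 149.6]
tcp_rot: [-179.7, 0.2, 13.6]
ft_force: [0.2, 0.1, -0.3]
finger_gap: 9.0
grip_force: 31.2
```

```bash
cat >> h.py <<'E'
BX=[518,156,np.radians(14.0)]
def box(x,y,z=0):
    c,s=np.cos(BX[2]),np.sin(BX[2]); return np.array([BX[0]+c*x-s*y,BX[1]+s*x+c*y,z])
E
python3 - <<'E'
from h import *
p=box(-61,15)
plan([((500,-150,230),55),((p[0],p[1],230),104)])
E
```

```text
[-0.15, -22.7, -7.85, -0.3, 0.0, -41.0] rows 5 -> [ 500. -152.  229.]
[0.15, -0.15, -0.1, 0.0, 0.0, -0.4] rows 1 -> [ 500. -150.  230.]
[17.45, -16.5, 0.0, 0.0, 0.0, -38.0] rows 5 -> [465.  87. 230.]
[6.9, -0.65, 0.0, -0.1, 0.0, -11.0] rows 2 -> [455. 156. 230.]
```

Call:
play_rows:
  motion:
    - [[-0.1, -22.7, -8, 0, 0, -41], [-0.1, -22.7, -8, 0, 0, -41], [-0.1, -22.7, -8, 0, 0, -41], [-0.1, -22.7, -8, 0, 0, -41], [-0.1, -22.7, -8, 0, 0, -41]]

```text
time: 9.15
tool_pos: [500.6, -150.4, 232.3]
tcp_rot: [-179.8, -0.1, 55.0]
ft_force: [0.8, 0.2, 0.4]
finger_gap: 8.9
grip_force: 31.2
```

Call:
play_rows:
  motion:
    - [[17.5, -16.5, 0, 0, 0, -38], [17.5, -16.5, 0, 0, 0, -38], [17.5, -16.5, 0, 0, 0, -38], [17.5, -16.5, 0, 0, 0, -38], [17.5, -16.5, 0, 0, 0, -38]]

```text
time: 9.65
tool_pos: [467.4, 88.0, 232.2]
tcp_rot: [-179.9, -0.2, 93.0]
ft_force: [0.8, 0.4, -0.2]
finger_gap: 8.8
grip_force: 31.2
```

Call:
play_rows:
  motion:
    - [[7, -0.7, 0, 0, 0, -11.5], [7, -0.7, 0, 0, 0, -11.5], [7, -0.7, 0, 0, 0, -11.5], [7, -0.7, 0, 0, 0, -11.5], [7, -0.7, 0, 0, 0, -11.5]]

```text
time: 10.15
tool_pos: [458.4, 154.3, 232.5]
tcp_rot: [-179.9, -0.1, 104.0]
ft_force: [0.5, -0.5, -0.1]
finger_gap: 8.9
grip_force: 31.2
```

Call:
play_rows:
  motion:
    - [[0, 0, 0, 0, 0, 0], [0, 0, 0, 0, 0, 0], [0, 0, 0, 0, 0, 0], [0, 0, 0, 0, 0, 0], [0, 0, 0, 0, 0, 0]]

```text
time: 10.65
tool_pos: [458.4, 155.1, 232.9]
tcp_rot: [-180.0, -0.1, 104.1]
ft_force: [-0.7, -0.4, -0.7]
finger_gap: 9.1
grip_force: 31.2
```

```bash
python3 - <<'E'
from h import *
s=st();print(s['time'],s['tool_pos'],s['tcp_rot'],s['finger_gap'])
d=save('wrist','w7'); np.save('pics/w7_T.npy',pose(s))
E
```

```text
10.65 [458.39631719 155.08892697 232.87773117] [-1.79956946e+02 -1.39898560e-01  1.04063066e+02] 9.052999783730703
```

View pics/w7.png

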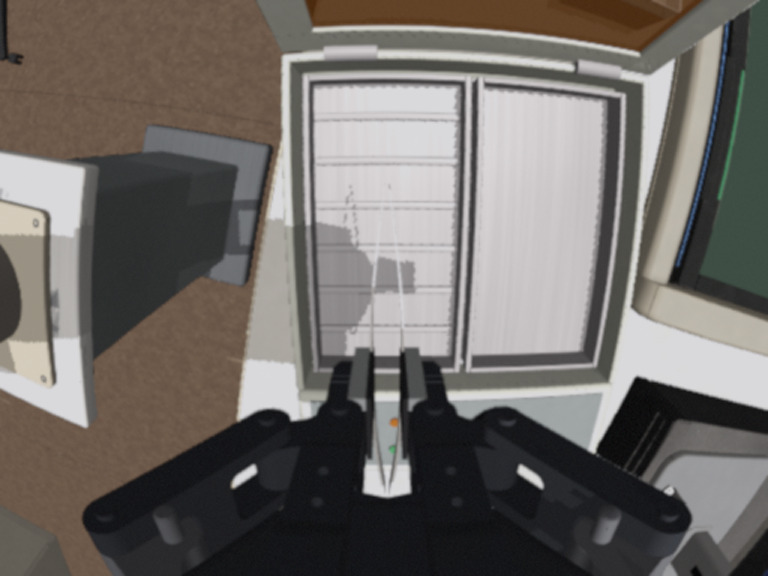

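```bash
python3 - <<'E'
from h import *
from scipy.optimize import least_squares
w=load('w7');T=np.load('pics/w7_T.npy');w1=load('wbox');T1=np.load('pics/wbox_T.npy');t=load('top0')
O=[(w,T,(303,77),(-120,147,60)),(w,T,(468,78),(-2,147,60)),(w,T,(315,370),(-120,-81,60)),(w,T,(460,368),(-2,-81,60)),
(w,T,(474,80),(2,147,60)),(w,T,(466,368),(2,-81,60)),(w,T,(604,368),(120,-81,60)),(w,T,(622,97),(120,147,60)),
(w1,T1,(567,279),(30,-129,91)),(t,None,(372.5,274),(30,-129,91))]
def f(p):
    c,s=np.cos(p[2]),np.sin(p[2]);o=[]
    for d,TT,uv,X in O: o+=list(proj(d,[p[0]+c*X[0]-s*X[1],p[1]+s*X[0]+c*X[1],X[2]],TT)-np.array(uv)/1.5)
    return np.array(o)
s=least_squares(f,[518,156,.244],loss='soft_l1');print(s.x,np.degrees(s.x[2]));print(f(s.x).reshape(-1,2).round(1).tolist())
E
```

```text
[5.21477885e+02 1.54134362e+02 2.49930422e-01] 14.319958341257852
[[-1.5, 0.2], [1.3, -1.2], [-0.6, 3.0], [-0.0, 3.9], [1.0, -2.3], [-0.8, 3.9], [-5.2, -0.4], [1.3, -3.0], [1.5, 0.4], [-0.2, -1.6]]
```

```bash
sed -i 's/^BX=.*/BX=[521.5,154,np.radians(14.3)]/' h.py; python3 - <<'E'
from h import *
p=box(-61,18); T=plan([((p[0],p[1],90),104.3),((p[0],p[1],41.5),104.3)])
q=(428,-189); print('up and to dish'); plan([((p[0],p[1],200),104.3),((440,-40,200),60),((q[0],q[1],150),14.3)],T)
E
```

```text
[0.1, 0.0, 14.3, 0.0, -0.1, -0.2] rows 3 -> [458. 156.  90.]
[0.0, 0.0, 4.85, 0.0, 0.0, 0.0] rows 1 -> [458. 156.  41.]
up and to dish
[0.0, 0.0, -15.85, 0.0, 0.0, 0.0] rows 4 -> [458. 156. 200.]
[-17.2, -6.1, 0.0, -0.1, 0.0, 41.0] rows 5 -> [441. -25. 200.]
[-1.35, 0.55, 0.0, 0.0, 0.0, 3.3] rows 1 -> [440. -40. 200.]
[-12.15, 5.75, 4.45, 0.0, 0.0, 41.0] rows 5 -> [ 429. -174.  155.]
[-0.6, 1.4, 0.5, 0.0, 0.0, 4.7] rows 1 -> [ 428. -189.  150.]
```

Call:
play_rows:
  motion:
    - [[0.1, 0, 5, 0, 0, 0], [0.1, 0, 10, 0, 0, 0], [0.1, 0, 14.3, 0, 0, 0], [0.1, 0, 16.5, 0, 0, 0], [0.1, 0, 17.5, 0, 0, 0]]

```text
time: 11.2
tool_pos: [455.6, 156.1, 54.8]
tcp_rot: [-179.7, -0.1, 104.1]
ft_force: [0.3, 0.6, 0.3]
finger_gap: 8.7
grip_force: 31.2
```

Call:
play_rows:
  motion:
    - [[0, 0, 0.5, 0, 0, 0], [0, 0, 1, 0, 0, 0], [0, 0, 1.6, 0, 0, 0], [0, 0, 1.6, 0, 0, 0], [0, 0, 1.6, 0, 0, 0]]

```text
time: 11.7
tool_pos: [458.3, 156.8, 42.5]
tcp_rot: [180.0, -0.1, 104.1]
ft_force: [0.3, 0.0, 0.3]
finger_gap: 8.8
grip_force: 31.2
```

Call:
play_rows:
  motion:
    - [[0, 0, 0, 0, 0, 0], [0, 0, 0, 0, 0, 0], [0, 0, 0, 0, 0, 0], [0, 0, 0, 0, 0, 0]]

```text
time: 12.1
tool_pos: [457.9, 156.7, 42.0]
tcp_rot: [-180.0, -0.1, 104.1]
ft_force: [0.3, -0.0, 1.2]
finger_gap: 8.9
grip_force: 31.2
```

Call:
play_rows:
  motion:
    - [[0, 0, 0.1, 0, 0, 0], [0, 0, 0.1, 0, 0, 0], [0, 0, 0.1, 0, 0, 0]]

```text
time: 12.4
tool_pos: [457.7, 156.7, 40.7]
tcp_rot: [-179.9, -0.1, 104.1]
ft_force: [-0.6, 0.5, -0.5]
finger_gap: 9.0
grip_force: 31.2
```

Call:
play_rows:
  motion:
    - [[0, 0, 0, 0, 0, 0], [0, 0, 0, 0, 0, 0], [0, 0, 0, 0, 0, 0], [0, 0, 0, 0, 0, 0]]
  jaw: 0.35

```text
time: 12.8
tool_pos: [457.8, 156.7, 40.9]
tcp_rot: [-180.0, -0.1, 104.1]
ft_force: [1.0, 0.5, 0.2]
finger_gap: 29.9
grip_force: 0.0
```

Call:
play_rows:
  motion:
    - [[0, 0, -3, 0, 0, 0], [0, 0, -7, 0, 0, 0], [0, 0, -11, 0, 0, 0], [0, 0, -16, 0, 0, 0], [0, 0, -16, 0, 0, 0]]

```text
time: 13.3
tool_pos: [462.2, 157.3, 209.2]
tcp_rot: [179.3, -0.1, 104.1]
ft_force: [1.5, 0.0, 0.2]
finger_gap: 29.9
grip_force: 0.0
```

Call:
play_rows:
  motion:
    - [[-17.2, -6, 0, 0, 0, 41], [-17.2, -6, 0, 0, 0, 41], [-17.2, -6, 0, 0, 0, 41], [-17.2, -6, 0, 0, 0, 41], [-17.2, -6, 0, 0, 0, 41]]
  jaw: 1

```text
time: 13.8
tool_pos: [441.4, -28.8, 200.5]
tcp_rot: [-179.9, -0.0, 62.5]
ft_force: [-0.8, 0.5, -0.1]
finger_gap: 85.2
grip_force: 0.0
```

Call:
play_rows:
  motion:
    - [[-13.8, 4.5, 4, 0, 0, 41], [-13.8, 4.5, 4, 0, 0, 41], [-13.8, 4.5, 4, 0, 0, 41], [-13.8, 4.5, 4, 0, 0, 41], [-13.8, 4.5, 4, 0, 0, 41]]

```text
time: 14.3
tool_pos: [418.4, -170.1, 159.3]
tcp_rot: [-179.8, 0.1, 21.5]
ft_force: [-0.3, 0.3, -0.6]
finger_gap: 85.5
grip_force: 0.0
```

Call:
play_rows:
  motion:
    - [[0, 0, 0, 0, 0, 0], [0, 0, 0, 0, 0, 0], [0, 0, 0, 0, 0, 0], [0, 0, 0, 0, 0, 0], [0, 0, 0, 0, 0, 0]]

```text
time: 14.8
tool_pos: [419.5, -168.2, 160.3]
tcp_rot: [-179.9, 0.0, 22.2]
ft_force: [0.7, -0.7, -0.4]
finger_gap: 85.6
grip_force: 0.0
```

```bash
python3 - <<'E'
from h import *
s=st();print(s['time'],s['tool_pos'],s['tcp_rot'],s['finger_gap'])
d=save('wrist','w8'); np.save('pics/w8_T.npy',pose(s))
E
```

```text
14.8 [ 419.46131607 -168.17735253  160.28550551] [-1.79863765e+02  1.83434471e-02  2.21798716e+01] 85.5881976077091
```

View pics/w8.png

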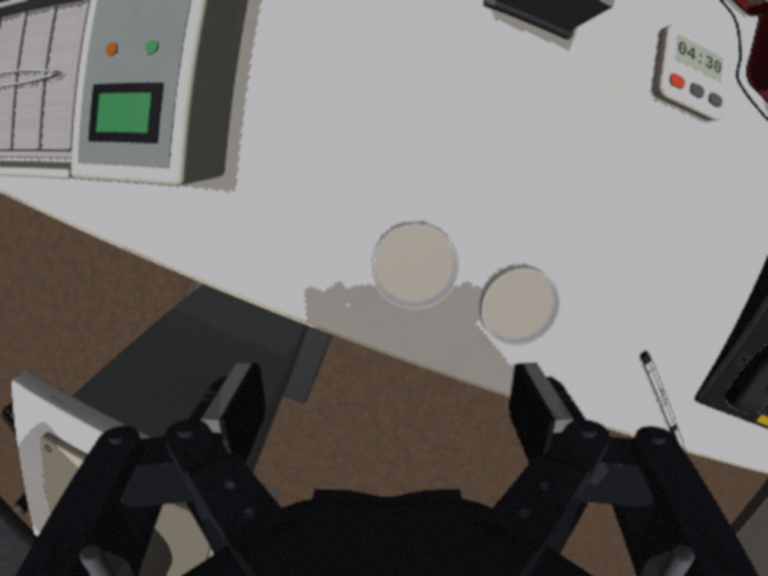

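```bash
python3 - <<'E'
from h import *
w=load('w8');T=np.load('pics/w8_T.npy');w2=load('w2');T2=np.load('pics/w2_T.npy')
for a,b in [((415,263),(268,137)),((519,304),(310,184))]:
    print(atz(w,np.array(a)/1.5,15,T),tri([ray(w,np.array(a)/1.5,T),ray(w2,np.array(b)/1.5,T2)]))
q=atz(w,np.array((415,263))/1.5,15,T)
plan([((q[0],q[1],80),104.3),((q[0],q[1],5),104.3)])
E
```

```text
[ 427.86780193 -184.34196526   15.        ] [ 425.22989792 -186.21689222    3.23824452]
[ 428.68376617 -264.46563387   15.        ] [ 426.38788329 -268.84264744    5.03003927]
[0.1, 0.9, 4.0, -0.1, 0.0, -41.0] rows 5 -> [ 424. -176.  120.]
[-0.55, 0.75, 4.0, 0.0, 0.0, -41.0] rows 5 -> [ 428. -184.   80.]
[0.0, 0.0, 0.0, 0.0, 0.0, -0.1] rows 1 -> [ 428. -184.   80.]
[0.0, 0.0, 7.5, 0.0, 0.0, 0.0] rows 2 -> [ 428. -184.    5.]
```

Call:
play_rows:
  motion:
    - [[0.1, 0.9, 4, 0, 0, -41], [0.1, 0.9, 4, 0, 0, -41], [0.1, 0.9, 4, 0, 0, -41], [0.1, 0.9, 4, 0, 0, -41], [0.1, 0.9, 4, 0, 0, -41]]

```text
time: 15.35
tool_pos: [423.5, -176.2, 120.1]
tcp_rot: [-179.9, -0.1, 63.5]
ft_force: [-1.4, 0.1, 0.6]
finger_gap: 85.6
grip_force: 0.0
```

Call:
play_rows:
  motion:
    - [[-0.8, 0.6, 4, 0, 0, -41], [-0.8, 0.6, 4, 0, 0, -41], [-0.8, 0.6, 4, 0, 0, -41], [-0.8, 0.6, 4, 0, 0, -41], [-0.8, 0.6, 4, 0, 0, -41]]

```text
time: 15.85
tool_pos: [425.2, -186.0, 80.0]
tcp_rot: [-179.9, -0.1, 104.5]
ft_force: [-0.8, 0.6, -0.3]
finger_gap: 85.2
grip_force: 0.0
```

Call:
play_rows:
  motion:
    - [[0, 0, 0, 0, 0, 0], [0, 0, 0, 0, 0, 0], [0, 0, 0, 0, 0, 0], [0, 0, 0, 0, 0, 0], [0, 0, 0, 0, 0, 0]]

```text
time: 16.35
tool_pos: [425.2, -186.1, 80.1]
tcp_rot: [-180.0, -0.1, 104.0]
ft_force: [-0.5, -0.2, 0.2]
finger_gap: 85.8
grip_force: 0.0
```

```bash
python3 - <<'E'
from h import *
s=st();print(s['tool_pos'],s['tcp_rot']); plan([((427,-187,2),104.3)])
E
```

```text
[ 425.21887315 -186.08387586   80.13586201] [-1.79952201e+02 -1.42083302e-01  1.04032682e+02]
[-0.15, 0.15, 7.8, 0.0, -0.1, -0.3] rows 2 -> [ 427. -187.    2.]
```

Call:
play_rows:
  motion:
    - [[-0.1, 0.1, 3, 0, 0, 0], [-0.1, 0.1, 6, 0, 0, 0], [-0.1, 0.1, 7.7, 0, 0, 0], [-0.1, 0.1, 7.7, 0, 0, 0], [-0.1, 0.1, 7.7, 0, 0, 0]]

```text
time: 16.85
tool_pos: [426.3, -186.6, 3.4]
tcp_rot: [-179.9, -0.2, 104.1]
ft_force: [0.1, -0.2, 0.6]
finger_gap: 85.2
grip_force: 0.0
```

Call:
play_rows:
  motion:
    - [[0, 0, 0, 0, 0, 0], [0, 0, 0, 0, 0, 0], [0, 0, 0, 0, 0, 0], [0, 0, 0, 0, 0, 0], [0, 0, 0, 0, 0, 0]]
  jaw: 0.5
  squeeze: 25

```text
time: 17.35
tool_pos: [427.5, -187.3, 4.9]
tcp_rot: [179.9, -0.0, 104.1]
ft_force: [-2.6, 1.1, 6.7]
finger_gap: 58.4
grip_force: 25.3
```

Call:
play_rows:
  motion:
    - [[0, 0, -3, 0, 0, 0], [0, 0, -7, 0, 0, 0], [0, 0, -11, 0, 0, 0], [0, 0, -16, 0, 0, 0], [0, 0, -20, 0, 0, 0]]

```text
time: 17.85
tool_pos: [427.1, -187.3, 207.0]
tcp_rot: [179.9, 0.0, 104.1]
ft_force: [1.3, 0.3, -0.8]
finger_gap: 58.4
grip_force: 27.6
```

```bash
python3 - <<'E'
from h import *
T=np.eye(4);T[:3,:3]=Ro.from_euler('xyz',[180,0,104],degrees=True).as_matrix();T[:3,3]=(426,-187,203)
p=box(61,33-45)
T=plan([((500,20,203),104),((p[0],p[1],203),104.3),((p[0],p[1],100),104.3)],T)
s=st();print(s['finger_gap'],s['grip_force'],p)
E
```

```text
[18.3, 12.2, 0.0, 0.0, 0.0, 0.0] rows 5 -> [500.  20. 203.]
[11.3, 11.4, 0.0, 0.0, 0.0, -0.3] rows 4 -> [583. 157. 203.]
[0.0, 0.0, 10.3, 0.0, 0.0, 0.0] rows 3 -> [583. 157. 100.]
58.43494661122433 27.55263727158308 [583.57394777 157.438751     0.        ]
```

Call:
play_rows:
  motion:
    - [[18.3, 12.2, 0, 0, 0, 0], [18.3, 12.2, 0, 0, 0, 0], [18.3, 12.2, 0, 0, 0, 0], [18.3, 12.2, 0, 0, 0, 0], [18.3, 12.2, 0, 0, 0, 0]]

```text
time: 18.35
tool_pos: [501.4, 23.9, 204.6]
tcp_rot: [179.9, -0.2, 104.2]
ft_force: [-1.2, -1.2, 0.1]
finger_gap: 58.6
grip_force: 27.6
```

Call:
play_rows:
  motion:
    - [[11.3, 11.4, 0, 0, 0, 0], [11.3, 11.4, 0, 0, 0, 0], [11.3, 11.4, 0, 0, 0, 0], [11.3, 11.4, 0, 0, 0, 0], [11.3, 11.4, 0, 0, 0, 0]]

```text
time: 18.85
tool_pos: [583.8, 159.2, 203.8]
tcp_rot: [-180.0, -0.1, 104.2]
ft_force: [-0.3, -1.3, -1.2]
finger_gap: 58.3
grip_force: 27.6
```

Call:
play_rows:
  motion:
    - [[0, 0, 5, 0, 0, 0], [0, 0, 10, 0, 0, 0], [0, 0, 10, 0, 0, 0], [0, 0, 10, 0, 0, 0], [0, 0, 10, 0, 0, 0]]

```text
time: 19.35
tool_pos: [585.4, 157.4, 107.6]
tcp_rot: [179.8, -0.1, 104.0]
ft_force: [0.4, 1.1, -0.4]
finger_gap: 58.3
grip_force: 27.6
```

```bash
python3 - <<'E'
from h import *
s=st();print(s['tool_pos'],s['tcp_rot'],s['finger_gap'])
p=box(61,33-45);plan([((p[0],p[1],41),104.3)])
E
```

```text
[585.39806225 157.35583893 107.59010308] [ 1.79763818e+02 -1.16533612e-01  1.04042977e+02] 58.34916323626882
[0.05, -0.2, 6.65, 0.2, -0.1, -0.3] rows 2 -> [584. 158.  41.]
```

Call:
play_rows:
  motion:
    - [[0, -0.2, 3, 0, 0, 0], [0, -0.2, 5, 0, 0, 0], [0, -0.2, 5.5, 0, 0, 0], [0, -0.2, 5.8, 0, 0, 0], [0, -0.2, 5.8, 0, 0, 0]]

```text
time: 19.85
tool_pos: [582.8, 157.5, 47.8]
tcp_rot: [179.9, -0.1, 104.1]
ft_force: [-0.7, -0.2, -0.5]
finger_gap: 58.3
grip_force: 27.6
```

Call:
play_rows:
  motion:
    - [[0, 0, 0, 0, 0, 0], [0, 0, 0, 0, 0, 0], [0, 0, 0, 0, 0, 0]]

```text
time: 20.15
tool_pos: [581.9, 157.4, 46.5]
tcp_rot: [180.0, -0.1, 104.1]
ft_force: [-0.8, -1.2, -0.4]
finger_gap: 58.3
grip_force: 27.6
```

Call:
play_rows:
  motion:
    - [[0, 0, 0.3, 0, 0, 0], [0, 0, 0.6, 0, 0, 0], [0, 0, 0.7, 0, 0, 0], [0, 0, 0.7, 0, 0, 0], [0, 0, 0.7, 0, 0, 0]]

```text
time: 20.65
tool_pos: [581.3, 157.4, 39.0]
tcp_rot: [-179.9, -0.1, 104.1]
ft_force: [-2.3, 0.3, 5.9]
finger_gap: 58.5
grip_force: 28.1
```

Call:
play_rows:
  motion:
    - [[0, 0, 0, 0, 0, 0], [0, 0, 0, 0, 0, 0], [0, 0, 0, 0, 0, 0], [0, 0, 0, 0, 0, 0]]
  jaw: 0.83

```text
time: 21.05
tool_pos: [581.2, 157.3, 38.5]
tcp_rot: [-179.9, -0.1, 104.1]
ft_force: [1.0, -0.3, -0.0]
finger_gap: 70.9
grip_force: 0.0
```

Call:
play_rows:
  motion:
    - [[0, 0, -3, 0, 0, 0], [0, 0, -7, 0, 0, 0], [0, 0, -11, 0, 0, 0], [0, 0, -16, 0, 0, 0], [0, 0, -16, 0, 0, 0]]

```text
time: 21.55
tool_pos: [585.9, 157.8, 208.1]
tcp_rot: [179.3, -0.1, 104.1]
ft_force: [1.4, -0.1, 1.0]
finger_gap: 70.8
grip_force: 0.0
```

```bash
python3 - <<'E'
from h import *
T=np.eye(4);T[:3,:3]=Ro.from_euler('xyz',[180,0,104],degrees=True).as_matrix();T[:3,3]=(582,157.4,200)
plan([((500,-10,200),104.3),((427.5,-267,100),104.3)],T)
E
```

```text
[-14.25, -12.0, 0.0, 0.0, 0.0, -0.3] rows 4 -> [500. -10. 200.]
[-19.45, -11.25, 8.4, 0.0, 0.0, 0.0] rows 5 -> [ 439. -226.  116.]
[-3.65, -2.15, 1.6, 0.0, 0.0, 0.0] rows 1 -> [ 427. -267.  100.]
```

Call:
play_rows:
  motion:
    - [[-14.2, -12, 0, 0, 0, 0], [-14.2, -12, 0, 0, 0, 0], [-14.2, -12, 0, 0, 0, 0], [-14.2, -12, 0, 0, 0, 0], [-14.2, -12, 0, 0, 0, 0]]
  jaw: 1

```text
time: 22.05
tool_pos: [498.2, -13.4, 198.3]
tcp_rot: [-179.9, -0.1, 103.9]
ft_force: [0.9, 1.1, -0.2]
finger_gap: 85.5
grip_force: 0.0
```

Call:
play_rows:
  motion:
    - [[-19.5, -11.3, 8.4, 0, 0, 0], [-19.5, -11.3, 8.4, 0, 0, 0], [-19.5, -11.3, 8.4, 0, 0, 0], [-19.5, -11.3, 8.4, 0, 0, 0], [-19.5, -11.3, 8.4, 0, 0, 0]]

```text
time: 22.55
tool_pos: [436.8, -228.0, 113.1]
tcp_rot: [-180.0, -0.1, 104.1]
ft_force: [0.7, 0.2, -0.4]
finger_gap: 85.4
grip_force: 0.0
```

Call:
play_rows:
  motion:
    - [[-3.7, -2.1, 1.6, 0, 0, 0], [-3.7, -2.1, 1.6, 0, 0, 0], [-3.7, -2.1, 1.6, 0, 0, 0], [-3.7, -2.1, 1.6, 0, 0, 0], [-3.7, -2.1, 1.6, 0, 0, 0]]

```text
time: 23.05
tool_pos: [427.0, -266.5, 98.5]
tcp_rot: [180.0, -0.1, 104.2]
ft_force: [-0.5, 0.1, -0.8]
finger_gap: 85.2
grip_force: 0.0
```

```bash
python3 - <<'E'
from h import *
s=st();print(s['time'],s['tool_pos'],s['tcp_rot'],s['finger_gap']);T=pose(s)
d=save('wrist','w9'); np.save('pics/w9_T.npy',T)
print(proj(d,(427.5,-267,15),T), proj(d,(397.5,-267,15),T))
hsv=cv2.cvtColor(d['pixels'],cv2.COLOR_RGB2HSV)
m=((hsv[...,1]>25)&(hsv[...,0]>5)&(hsv[...,0]<30)&(hsv[...,2]>120)).astype(np.uint8)
n,l,stt,c=cv2.connectedComponentsWithStats(m)
for i in np.argsort(-stt[1:,4])[:4]+1: print(stt[i],c[i],atz(d,c[i],15,T))
plan([((427.5,-267,4),104.3)])
E
```

```text
23.05 [ 427.00871991 -266.47824385   98.54559489] [ 1.79998438e+02 -1.04594620e-01  1.04183825e+02] 85.21182287355649
[257.89052292 198.35812155] [221.46516183 189.6493006 ]
[ 226  166   63   58 2829] [256.51749735 194.47013079] [ 425.63284024 -264.07904811   15.        ]
[183   0  31 116 322] [196.92857143  57.54037267] [ 355.97158715 -170.2684343    15.        ]
[171 161   6  17  44] [173.11363636 168.79545455] [ 355.66662547 -259.49232957   15.        ]
[437 272   2   1   2] [437.5 272. ] [ 629.70356711 -301.50497323   15.        ]
[-0.1, 0.05, 9.45, 0.0, -0.1, -0.1] rows 2 -> [ 428. -267.    4.]
```

Call:
play_rows:
  motion:
    - [[0.1, 0, 4, 0, 0, 0], [0.1, 0, 8, 0, 0, 0], [0.1, 0, 9.4, 0, 0, 0], [0.1, 0, 9.4, 0, 0, 0], [0.1, 0, 9.4, 0, 0, 0]]

```text
time: 23.6
tool_pos: [426.6, -266.4, 5.3]
tcp_rot: [-180.0, -0.1, 104.1]
ft_force: [1.0, -0.0, 0.5]
finger_gap: 85.3
grip_force: 0.0
```

Call:
play_rows:
  motion:
    - [[0, 0, 0, 0, 0, 0], [0, 0, 0, 0, 0, 0], [0, 0, 0, 0, 0, 0], [0, 0, 0, 0, 0, 0], [0, 0, 0, 0, 0, 0]]
  jaw: 0.5

```text
time: 24.1
tool_pos: [427.2, -267.3, 6.4]
tcp_rot: [179.9, 0.0, 104.1]
ft_force: [-1.5, 2.0, 8.7]
finger_gap: 58.2
grip_force: 24.8
```

Call:
play_rows:
  motion:
    - [[0, 0, -3, 0, 0, 0], [0, 0, -7, 0, 0, 0], [0, 0, -11, 0, 0, 0], [0, 0, -16, 0, 0, 0], [0, 0, -20, 0, 0, 0]]

```text
time: 24.6
tool_pos: [426.4, -267.1, 208.1]
tcp_rot: [179.9, 0.0, 104.1]
ft_force: [1.3, -1.4, 0.2]
finger_gap: 57.8
grip_force: 27.2
```

```bash
python3 - <<'E'
from h import *
T=np.eye(4);T[:3,:3]=Ro.from_euler('xyz',[180,0,104.1],degrees=True).as_matrix();T[:3,3]=(426,-266,203)
p=box(61,33+35);print(p)
T=plan([((500,-10,203),75),((p[0],p[1],200),14.3),((p[0],p[1],100),14.3)],T)
E
```

```text
[563.81402675 234.96000951   0.        ]
[20.75, 12.1, 0.0, 0.0, 0.0, 26.2] rows 5 -> [493. -35. 203.]
[2.6, 0.15, 0.0, 0.0, 0.0, 2.9] rows 1 -> [500. -10. 203.]
[17.1, -0.1, 0.2, 0.0, 0.0, 41.0] rows 5 -> [543. 155. 201.]
[6.2, -5.45, 0.1, 0.0, 0.0, 19.7] rows 3 -> [564. 235. 200.]
[0.0, 0.0, 10.0, 0.0, 0.0, 0.0] rows 3 -> [564. 235. 100.]
```

```bash
python3 - <<'E'
from h import *
T=np.eye(4);T[:3,:3]=Ro.from_euler('xyz',[180,0,104.1],degrees=True).as_matrix();T[:3,3]=(426,-267,204)
p=box(61,33+43);print(p)
T=plan([((493,-35,204),78),((545,155,204),37),((p[0],p[1],204),14.3),((p[0],p[1],100),14.3)],T)
E
```

```text
[561.83803465 242.71213536   0.        ]
[20.75, 12.1, 0.0, 0.0, 0.0, 25.9] rows 5 -> [493. -36. 204.]
[0.15, 0.0, 0.0, 0.0, 0.0, 0.2] rows 1 -> [493. -35. 204.]
[19.65, 1.15, 0.0, 0.0, 0.0, 41.0] rows 5 -> [545. 155. 204.]
[6.6, -6.0, 0.0, 0.0, 0.0, 22.7] rows 3 -> [562. 243. 204.]
[0.0, 0.0, 10.4, 0.0, 0.0, 0.0] rows 3 -> [562. 243. 100.]
```

Call:
play_rows:
  motion:
    - [[20.7, 12.1, 0, 0, 0, 26], [20.7, 12.1, 0, 0, 0, 26], [20.7, 12.1, 0, 0, 0, 26], [20.7, 12.1, 0, 0, 0, 26], [20.7, 12.1, 0, 0, 0, 26]]

```text
time: 25.1
tool_pos: [491.5, -41.8, 205.8]
tcp_rot: [180.0, -0.1, 77.9]
ft_force: [1.3, -0.8, -1.3]
finger_gap: 57.8
grip_force: 27.2
```

Call:
play_rows:
  motion:
    - [[19.7, 1.1, 0, 0, 0, 41], [19.7, 1.1, 0, 0, 0, 41], [19.7, 1.1, 0, 0, 0, 41], [19.7, 1.1, 0, 0, 0, 41], [19.7, 1.1, 0, 0, 0, 41]]

```text
time: 25.6
tool_pos: [543.0, 151.1, 205.9]
tcp_rot: [-179.8, -0.2, 38.3]
ft_force: [-0.9, -0.6, -1.3]
finger_gap: 58.1
grip_force: 27.2
```

Call:
play_rows:
  motion:
    - [[6.6, -6, 0, 0, 0, 22.7], [6.6, -6, 0, 0, 0, 22.7], [6.6, -6, 0, 0, 0, 22.7], [6.6, -6, 0, 0, 0, 22.7], [6.6, -6, 0, 0, 0, 22.7]]

```text
time: 26.1
tool_pos: [556.9, 234.8, 205.5]
tcp_rot: [-179.9, 0.0, 15.9]
ft_force: [0.3, -0.4, -0.8]
finger_gap: 58.2
grip_force: 27.2
```

Call:
play_rows:
  motion:
    - [[0, 0, 4, 0, 0, 0], [0, 0, 8, 0, 0, 0], [0, 0, 11, 0, 0, 0], [0, 0, 11, 0, 0, 0], [0, 0, 11, 0, 0, 0]]

```text
time: 26.6
tool_pos: [556.7, 234.5, 95.6]
tcp_rot: [-179.9, 0.1, 15.8]
ft_force: [0.4, 0.3, 0.5]
finger_gap: 58.1
grip_force: 27.3
```

Call:
play_rows:
  motion:
    - [[0, 0, 0, 0, 0, 0], [0, 0, 0, 0, 0, 0], [0, 0, 0, 0, 0, 0]]

```text
time: 26.9
tool_pos: [557.8, 235.7, 96.9]
tcp_rot: [-179.9, -0.1, 15.7]
ft_force: [-0.7, 0.1, -0.1]
finger_gap: 58.1
grip_force: 27.3
```

```bash
python3 - <<'E'
from h import *
p=box(61,33+43);plan([((p[0],p[1],42),14.3)]);s=st();print(s['joint_pos'])
E
```

```text
[0.55, -0.55, 5.5, -0.2, -0.1, 1.5] rows 2 -> [562. 243.  42.]
[17.968682   13.89921516 92.42327082  0.14997618 73.53509415 92.17633364]
```

Call:
play_rows:
  motion:
    - [[0.5, -0.5, 1, 0, 0, 1.5], [0.5, -0.5, 3, 0, 0, 1.5], [0.5, -0.5, 4.7, 0, 0, 1.5], [0.5, -0.5, 5.2, 0, 0, 1.5], [0.5, -0.5, 5.2, 0, 0, 1.5]]

```text
time: 27.4
tool_pos: [559.3, 241.4, 42.0]
tcp_rot: [-179.9, 0.2, 14.3]
ft_force: [0.4, -0.2, -0.4]
finger_gap: 58.2
grip_force: 27.3
```

Call:
play_rows:
  motion:
    - [[0, 0, 0.1, 0, 0, 0], [0, 0, 0.2, 0, 0, 0], [0, 0, 0.3, 0, 0, 0], [0, 0, 0.3, 0, 0, 0], [0, 0, 0.3, 0, 0, 0]]

```text
time: 27.9
tool_pos: [560.6, 241.8, 40.6]
tcp_rot: [-179.9, -0.0, 14.2]
ft_force: [-0.7, 0.2, 3.4]
finger_gap: 58.1
grip_force: 27.6
```

Call:
play_rows:
  motion:
    - [[0, 0, 0, 0, 0, 0], [0, 0, 0, 0, 0, 0], [0, 0, 0, 0, 0, 0], [0, 0, 0, 0, 0, 0]]
  jaw: 0.82

```text
time: 28.3
tool_pos: [559.8, 241.6, 39.7]
tcp_rot: [-179.9, 0.1, 14.2]
ft_force: [-0.5, 0.2, -0.7]
finger_gap: 70.2
grip_force: 0.0
```

Call:
play_rows:
  motion:
    - [[0, 0, -3, 0, 0, 0], [0, 0, -7, 0, 0, 0], [0, 0, -12, 0, 0, 0], [0, 0, -17, 0, 0, 0], [0, 0, -21, 0, 0, 0]]

```text
time: 28.8
tool_pos: [560.7, 241.4, 253.4]
tcp_rot: [-179.8, -0.1, 14.2]
ft_force: [0.5, -0.1, 0.6]
finger_gap: 70.1
grip_force: 0.0
```

Call:
play_rows:
  motion:
    - [[-10, 10, -12, 0, 0, -30], [-10, 10, -12, 0, 0, -30], [-10, 10, -12, 0, 0, -30], [-10, 10, -12, 0, 0, -30], [-10, 10, -12, 0, 0, -30]]

```text
time: 29.3
tool_pos: [488.5, 117.3, 375.1]
tcp_rot: [179.8, -0.4, 44.2]
ft_force: [1.3, 1.0, 0.5]
finger_gap: 70.0
grip_force: 0.0
```

Call:
play_rows:
  motion:
    - [[0, 0, 0, 0, 0, -30], [0, 0, 0, 0, 0, -30], [0, 0, 0, 0, 0, -30], [0, 0, 0, 0, 0, -30], [0, 0, 0, 0, 0, -30]]

```text
time: 29.8
tool_pos: [488.1, 119.8, 368.6]
tcp_rot: [-179.8, -0.1, 74.3]
ft_force: [-0.1, -0.1, 0.4]
finger_gap: 70.2
grip_force: 0.0
```

```bash
python3 - <<'E'
from h import *
s=st();print(s['time'],s['tool_pos'],s['tcp_rot'],s['finger_gap']);T=pose(s)
d=save('wrist','w10'); np.save('pics/w10_T.npy',T)
im=d['pixels'][:,:,::-1].copy()
for i in range(3):
  for y in (-80,147):
    pass
for X,c in [(box(61,-11,49),(0,0,255)),(box(61,76,49),(0,255,0)),(box(-61,18,42),(255,0,0)),(box(30,-129,91),(255,0,255)),(box(-2,147,60),(0,255,255)),(box(-120,-81,60),(0,255,255)),(box(120,-81,60),(0,255,255)),(box(0,160,78),(255,255,0))]:
    cv2.drawMarker(im,tuple(int(v) for v in proj(d,X,T).round()),c,cv2.MARKER_CROSS,8,1)
cv2.imwrite('pics/c10.png',cv2.resize(im,None,fx=1.5,fy=1.5,interpolation=cv2.INTER_CUBIC))
E
```

```text
29.8 [488.0634087  119.84679982 368.60221337] [-1.79803496e+02 -7.66484461e-02  7.42705368e+01] 70.24434402136892
```

View pics/c10.png

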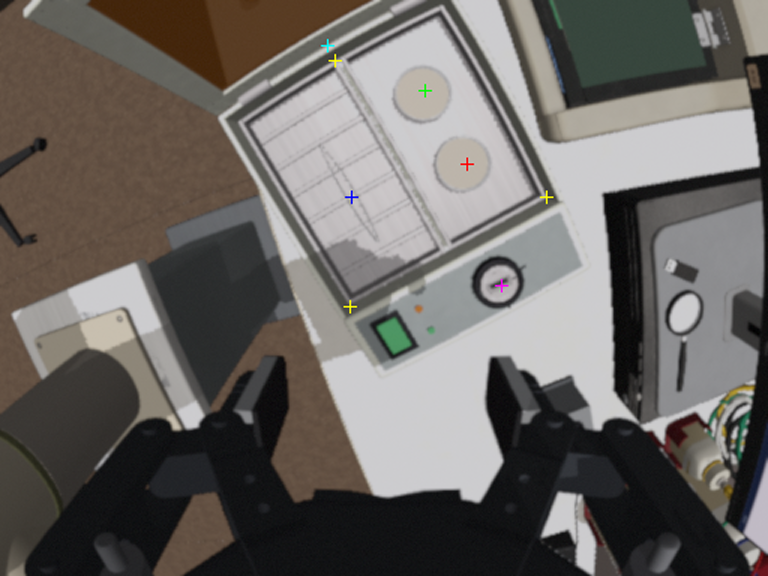

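```bash
python3 - <<'E'
from h import *
p=box(0,310);print(p)
m=box(-20,100)
T=plan([((m[0],m[1],430),104.3),((p[0],p[1],430),104.3),((p[0],p[1],300),104.3)])
E
```

```text
[444.93030606 454.39487674   0.        ]
[11.85, -4.5, -6.1, -0.2, -0.1, -30.2] rows 4 -> [477. 246. 430.]
[21.0, 2.0, 0.0, 0.0, 0.0, 0.0] rows 5 -> [445. 454. 430.]
[0.0, 0.0, 13.0, 0.0, 0.0, 0.0] rows 3 -> [445. 454. 300.]
```

Call:
play_rows:
  motion:
    - [[4, -1.5, -6, 0, 0, -10], [11.8, -4.5, -6, 0, 0, -30], [11.8, -4.5, -6, 0, 0, -30], [11.8, -4.5, -6, 0, 0, -30], [11.8, -4.5, -6, 0, 0, -30]]
  jaw: 0

```text
time: 30.35
tool_pos: [476.6, 246.7, 429.5]
tcp_rot: [-179.9, -0.1, 104.3]
ft_force: [-0.2, -0.9, 0.1]
finger_gap: 0.2
grip_force: 0.0
```

Call:
play_rows:
  motion:
    - [[21, 2, 0, 0, 0, 0], [21, 2, 0, 0, 0, 0], [21, 2, 0, 0, 0, 0], [21, 2, 0, 0, 0, 0], [21, 2, 0, 0, 0, 0]]

```text
time: 30.85
tool_pos: [443.3, 456.9, 428.0]
tcp_rot: [-179.8, -0.1, 104.1]
ft_force: [-0.1, -0.1, 0.6]
finger_gap: 0.2
grip_force: 0.0
```

Call:
play_rows:
  motion:
    - [[0, 0, 0, 0, 0, 0], [0, 0, 4, 0, 0, 0], [0, 0, 8, 0, 0, 0], [0, 0, 13, 0, 0, 0], [0, 0, 13, 0, 0, 0]]

```text
time: 31.35
tool_pos: [441.7, 448.3, 289.7]
tcp_rot: [-179.1, 0.4, 104.0]
ft_force: [-1.8, -0.4, -2.3]
finger_gap: 0.1
grip_force: 0.0
```

Call:
play_rows:
  motion:
    - [[0, 0, 0, 0, 0, 0], [0, 0, 0, 0, 0, 0], [0, 0, 0, 0, 0, 0], [0, 0, 0, 0, 0, 0]]

```text
time: 31.75
tool_pos: [445.7, 454.6, 304.0]
tcp_rot: [179.8, -0.3, 104.2]
ft_force: [-0.3, -0.3, 0.8]
finger_gap: -0.4
grip_force: 0.0
```

```bash
python3 - <<'E'
from h import *
s=st();print(s['time'],s['tool_pos'],s['tcp_rot'])
c,sn=np.cos(BX[2]),np.sin(BX[2])
dx,dy=s['tool_pos'][:2]-BX[:2]; y=-sn*dx+c*dy; x=c*dx+sn*dy; z=s['tool_pos'][2]; print('box',x,y,z)
rho=225
for a in np.arange(1.98,-0.01,-0.06):
    Y=160-rho*np.cos(a)+8*np.sin(a)+11; Z=78+rho*np.sin(a)+8*np.cos(a)
    print(round(a,2),round((Y-y)/10,1),round((z-Z)/10,1),end=' | ')
E
```

```text
31.75 [445.72582794 454.63705762 304.02853639] [179.77479186  -0.27692585 104.21765709]
box 0.830691662170679 310.0381839666967 304.02853638562493
1.98 -4.2 2.3 | 1.92 -5.5 1.7 | 1.86 -6.7 1.3 | 1.8 -8.0 0.9 | 1.74 -9.3 0.6 | 1.68 -10.7 0.3 | 1.62 -12.0 0.2 | 1.56 -13.3 0.1 | 1.5 -14.7 0.1 | 1.44 -16.0 0.2 | 1.38 -17.4 0.4 | 1.32 -18.7 0.6 | 1.26 -20.0 0.9 | 1.2 -21.3 1.3 | 1.14 -22.6 1.8 | 1.08 -23.8 2.4 | 1.02 -25.0 3.0 | 0.96 -26.2 3.7 | 0.9 -27.3 4.5 | 0.84 -28.3 5.3 | 0.78 -29.3 6.2 | 0.72 -30.3 7.2 | 0.66 -31.2 8.2 | 0.6 -32.0 9.2 | 0.54 -32.8 10.3 | 0.48 -33.5 11.5 | 0.42 -34.1 12.7 | 0.36 -34.7 13.9 | 0.3 -35.2 15.2 | 0.24 -35.6 16.5 | 0.18 -35.9 17.8 | 0.12 -36.1 19.1 | 0.06 -36.3 20.5 | -0.0 -36.4 21.8 |
```

Call:
play_rows:
  motion:
    - [[-2.5, 0, 0.5, 0, 0, 0], [-5, 0, 0.9, 0, 0, 0], [-6.2, 0, 0.9, 0, 0, 0], [-7.4, 0, 0.8, 0, 0, 0], [-8.6, 0, 0.6, 0, 0, 0]]

```text
time: 32.25
tool_pos: [465.9, 370.9, 295.7]
tcp_rot: [179.9, -0.2, 104.3]
ft_force: [-0.3, 3.2, 2.1]
finger_gap: 0.1
grip_force: 1.5
```

Call:
play_rows:
  motion:
    - [[-1.3, 0, -0.2, 0, 0, 0], [-2.6, 0, -0.4, 0, 0, 0], [-3.9, 0, -0.5, 0, 0, 0], [-5.2, 0, -0.5, 0, 0, 0], [-6.5, 0, -0.5, 0, 0, 0]]

```text
time: 32.75
tool_pos: [481.9, 306.3, 299.0]
tcp_rot: [-179.9, -0.1, 104.2]
ft_force: [0.1, 2.5, -0.4]
finger_gap: 0.2
grip_force: 1.1
```

Call:
play_rows:
  motion:
    - [[-1.3, 0, 0.2, 0, 0, 0], [-2.6, 0, 0.3, 0, 0, 0], [-3.9, 0, 0.6, 0, 0, 0], [-5.2, 0, 0.9, 0, 0, 0], [-6.5, 0, 1.3, 0, 0, 0]]

```text
time: 33.25
tool_pos: [497.7, 243.4, 285.3]
tcp_rot: [-179.9, -0.1, 104.2]
ft_force: [-0.8, 1.2, -0.4]
finger_gap: -0.1
grip_force: 0.9
```

```bash
cat >> h.py <<'E'
def tobox(p):
    c,s=np.cos(BX[2]),np.sin(BX[2]); dx,dy=p[0]-BX[0],p[1]-BX[1]; return np.array([c*dx+s*dy,-s*dx+c*dy,p[2]])
E
python3 - <<'E'
from h import *
s=st();print(s['time'],tobox(s['tool_pos']),s['tcp_rot'],s['ft_force'])
E
```

```text
33.25 [ -1.02338195  92.48066171 285.31669609] [-1.79910328e+02 -1.40580631e-01  1.04236719e+02] [-0.83176913  1.18065879 -0.38630807]
```

Call:
play_rows:
  motion:
    - [[-1.2, 0, 0.5, 0, 0, 0], [-2.4, 0, 1.1, 0, 0, 0], [-3.6, 0, 1.7, 0, 0, 0], [-4.8, 0, 2.4, 0, 0, 0], [-5.8, 0, 3.2, 0, 0, 0]]

```text
time: 33.75
tool_pos: [512.3, 187.2, 253.4]
tcp_rot: [-180.0, -0.1, 104.2]
ft_force: [-0.5, 0.9, 2.9]
finger_gap: -0.1
grip_force: 0.8
```

Call:
play_rows:
  motion:
    - [[-1, 0, 0.8, 0, 0, 0], [-2, 0, 1.7, 0, 0, 0], [-3, 0, 2.7, 0, 0, 0], [-3.9, 0, 3.7, 0, 0, 0], [-4.7, 0, 4.7, 0, 0, 0]]

```text
time: 34.25
tool_pos: [523.4, 142.2, 205.6]
tcp_rot: [-179.9, -0.2, 104.2]
ft_force: [-0.5, 2.2, 0.0]
finger_gap: 0.0
grip_force: 0.6
```

Call:
play_rows:
  motion:
    - [[-0.8, 0, 1.1, 0, 0, 0], [-1.5, 0, 2.3, 0, 0, 0], [-2.1, 0, 3.5, 0, 0, 0], [-2.7, 0, 4.7, 0, 0, 0], [-3.2, 0, 6, 0, 0, 0]]

```text
time: 34.75
tool_pos: [531.2, 111.5, 145.6]
tcp_rot: [-180.0, -0.1, 104.2]
ft_force: [-0.8, 1.0, 1.0]
finger_gap: 0.1
grip_force: 0.5
```

Call:
play_rows:
  motion:
    - [[-0.4, 0, 1.1, 0, 0, 0], [-0.7, 0, 2.2, 0, 0, 0], [-0.9, 0, 3.2, 0, 0, 0], [-1.1, 0, 4.2, 0, 0, 0], [-1.2, 0, 5.2, 0, 0, 0]]

```text
time: 35.25
tool_pos: [534.1, 100.4, 93.9]
tcp_rot: [-180.0, -0.1, 104.2]
ft_force: [-1.0, 1.4, 0.6]
finger_gap: 0.2
grip_force: 0.5
```

Call:
play_rows:
  motion:
    - [[0, 0, 0.3, 0, 0, 0], [0, 0, 0.6, 0, 0, 0], [0, 0, 0.6, 0, 0, 0], [0, 0, 0.6, 0, 0, 0]]

```text
time: 35.65
tool_pos: [534.3, 100.6, 89.0]
tcp_rot: [-180.0, -0.1, 104.2]
ft_force: [1.0, 0.4, 0.4]
finger_gap: -0.1
grip_force: 0.0
```

```bash
python3 - <<'E'
from h import *
s=st();print(s['time'],tobox(s['tool_pos']),s['tcp_rot'],s['ft_force'])
E
```

```text
35.65 [ -0.82534391 -54.88740621  88.96180256] [-1.79986928e+02 -1.37943402e-01  1.04245320e+02] [1.04747587 0.36506586 0.35430139]
```

Call:
play_rows:
  motion:
    - [[0, 0, 0.2, 0, 0, 0], [0, 0, 0.3, 0, 0, 0], [0, 0, 0.4, 0, 0, 0], [0, 0, 0.5, 0, 0, 0], [0, 0, 0.5, 0, 0, 0]]

```text
time: 36.15
tool_pos: [534.6, 100.6, 85.9]
tcp_rot: [180.0, -0.1, 104.2]
ft_force: [-7.8, -1.7, 16.6]
finger_gap: -0.2
grip_force: 8.5
```

```bash
python3 - <<'E'
from h import *
s=st();print(s['time'],tobox(s['tool_pos']),s['ft_force'])
E
```

```text
36.15 [ -0.48501055 -54.98103198  85.89731641] [-7.76412704 -1.70417994 16.60114615]
```

Call:
play_rows:
  motion:
    - [[0, 0, -1, 0, 0, 0], [0, 0, -4, 0, 0, 0], [0, 0, -9, 0, 0, 0], [0, 0, -14, 0, 0, 0], [0, 0, -19, 0, 0, 0]]

```text
time: 36.65
tool_pos: [533.8, 100.1, 275.7]
tcp_rot: [-179.9, -0.1, 104.2]
ft_force: [1.0, 0.2, 0.0]
finger_gap: -0.2
grip_force: 0.0
```

```bash
python3 - <<'E'
from h import *
t=load('top0')
for z in (150,250,400): print(atz(t,(230,109),z),atz(t,(350,110),z),atz(t,(375,50),z))
w=load('w10');T=np.load('pics/w10_T.npy')
a=atz(w,np.array((484,290))/1.5,91,T);b=atz(w,np.array((525,266))/1.5,91,T);c=atz(w,np.array((498,283))/1.5,91,T)
print(a,b,c,np.degrees(np.arctan2(*(b-a)[[1,0]])))
s0=load('scene0')
print('driver top tri',tri([ray(t,(307.5,165)),ray(s0,(473/1.5,267/1.5))]))
T=pose(st());T[:3,3]=(534.5,100.5,276)
plan([((600,-100,300),74),((620,-182,290),60)],T)
E
```

```text
[846.42485221 111.981134   150.        ] [ 855.96818169 -341.61223649  150.        ] [1097.97964027 -438.24064625  150.        ]
[814.35820561 106.33741278 250.        ] [ 823.34506131 -320.80682174  250.        ] [1051.2447749  -411.80080623  250.        ]
[766.25823571  97.87183095 400.        ] [ 774.41038073 -289.59869962  400.        ] [ 981.14247684 -372.14104621  400.        ]
[564.92493259  35.38076575  91.        ] [611.42371083  48.57842909  91.        ] [580.46131029  38.67694683  91.        ] 15.84543591638596
driver top tri [ 644.03972004 -190.93628567  145.43474237]
[-21.05, 1.4, -2.45, -0.1, -0.1, 30.2] rows 5 -> [ 600. -100.  300.]
[-7.3, 4.2, 1.0, 0.0, 0.0, 14.0] rows 2 -> [ 620. -182.  290.]
```

Call:
play_rows:
  motion:
    - [[-21, 1.4, -2.4, 0, 0, 30], [-21, 1.4, -2.4, 0, 0, 30], [-21, 1.4, -2.4, 0, 0, 30], [-21, 1.4, -2.4, 0, 0, 30], [-21, 1.4, -2.4, 0, 0, 30]]

```text
time: 37.15
tool_pos: [600.2, -105.0, 297.5]
tcp_rot: [-180.0, -0.0, 73.9]
ft_force: [-0.3, 0.2, 0.1]
finger_gap: 0.3
grip_force: 0.0
```

Call:
play_rows:
  motion:
    - [[-7.3, 4.2, 1, 0, 0, 14], [-7.3, 4.2, 1, 0, 0, 14], [-7.3, 4.2, 1, 0, 0, 14], [-7.3, 4.2, 1, 0, 0, 14], [-7.3, 4.2, 1, 0, 0, 14]]
  jaw: 1

```text
time: 37.65
tool_pos: [620.1, -180.6, 287.1]
tcp_rot: [-179.9, -0.1, 60.4]
ft_force: [0.8, -0.3, 0.9]
finger_gap: 72.3
grip_force: 0.0
```

Call:
play_rows:
  motion:
    - [[0, 0, 0, 0, 0, 0], [0, 0, 0, 0, 0, 0], [0, 0, 0, 0, 0, 0], [0, 0, 0, 0, 0, 0], [0, 0, 0, 0, 0, 0]]

```text
time: 38.15
tool_pos: [620.1, -181.5, 287.0]
tcp_rot: [-179.9, -0.1, 60.3]
ft_force: [-0.7, 0.6, -1.0]
finger_gap: 85.6
grip_force: 0.0
```

```bash
python3 - <<'E'
from h import *
s=st();print(s['time'],s['tool_pos'],s['tcp_rot'],s['finger_gap']);T=pose(s)
d=save('wrist','w11'); np.save('pics/w11_T.npy',T)
p=proj(d,(643,-188,156),T); print(p, proj(d,(643,-188,80),T))
g=cv2.cvtColor(d['pixels'],cv2.COLOR_RGB2GRAY)
u,v=p.round().astype(int)
np.set_printoptions(linewidth=250)
print(g[v-36:v+36:2,u-40:u+40:2])
E
```

```text
38.15 [ 620.10541364 -181.47465388  286.95634679] [-1.79874025e+02 -7.18492751e-02  6.02624205e+01] 85.60479894060838
[282.54341866 175.57362837] [277.55365689 159.32865139]
[[173 169 132 ... 174 174 173]
 [172 136  80 ... 173 173 173]
 [173 135  79 ... 173 173 173]
 ...
 [125 124 124 ... 174 172 152]
 [125 125 125 ... 172 154 136]
 [125 125 125 ... 142  97  93]]
```

```bash
python3 - <<'E'
from h import *
d=load('w11');T=np.load('pics/w11_T.npy');w=load('w10')
f=lambda i,k:cv2.resize(i[:,:,::-1],None,fx=k,fy=k,interpolation=cv2.INTER_CUBIC)
out=np.zeros((600,800,3),np.uint8)
A=f(d['pixels'][125:225,232:332],5);out[:500,:500]=np.clip(A.astype(float)*2,0,255)*(A<130)+A*(A>=130)
B=f(w['pixels'][164:214,307:357],5.8);out[:290,505:795]=B
s0=load('scene0');C=f(s0['pixels'][165:220,285:335],5);out[300:575,510:760]=C
cv2.imwrite('pics/c11.png',out)
E
```

```text
(no output)
```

View pics/c11.png

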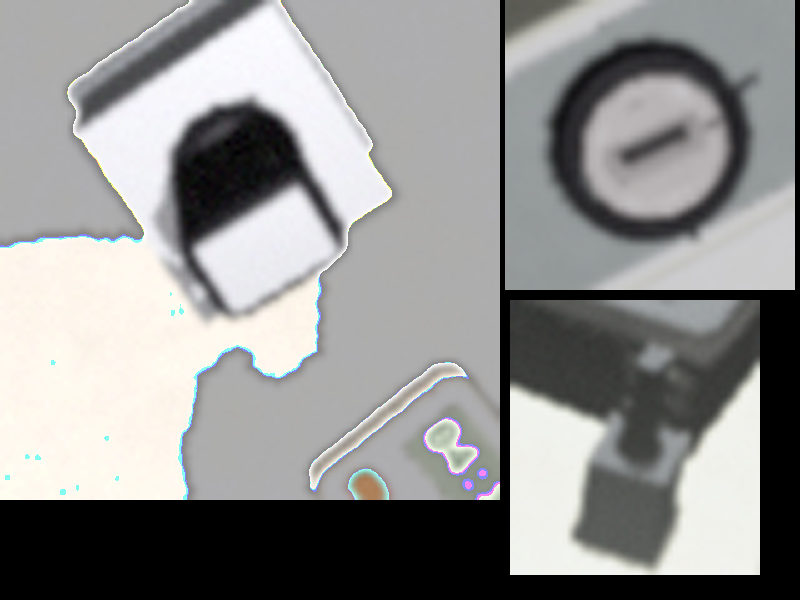

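```bash
python3 - <<'E'
from h import *
d=load('w11');T=np.load('pics/w11_T.npy');w=load('w10');Tw=np.load('pics/w10_T.npy');s0=load('scene0');t=load('top0');w1=load('wbox');T1=np.load('pics/wbox_T.npy')
q=[atz(d,(x/5+232,y/5+125),156,T) for x,y in [(192,240),(300,180),(343,245),(237,315)]]
ang=lambda v:np.degrees(np.arctan2(v[1],v[0]))
print(np.round(q,1),np.mean(q,0),[np.linalg.norm(q[i]-q[(i+1)%4]).round(1) for i in range(4)],[ang(q[(i+1)%4]-q[i]).round(1) for i in range(4)])
c=np.mean(q,0)
tc=((510+0-510)/5,0)
print('scene tri',tri([ray(d,(268/5+232-.1,245/5+125),T),ray(s0,(285+(656-510)/5,165+(357-300)/5))]))
sl=lambda x,y:(307+(x-505)/5.8,164+y/5.8)
a,b=[atz(w,sl(*p),91,Tw) for p in [(622,158),(688,130)]];print('slot',a,b,(a+b)/2,ang(b-a))
a,b=[atz(w,sl(*p),84,Tw) for p in [(715,122),(757,77)]];print('mark',a,b)
print('rotor',atz(w,sl(655,147),91,Tw),'box pred',box(30,-129),'tri',tri([ray(w,sl(655,146),Tw),ray(w1,(567/1.5,279/1.5),T1),ray(t,(372.5/1.5,274/1.5))]))
E
```

```text
[[ 634.2 -180.1  156. ]
 [ 657.6 -179.9  156. ]
 [ 658.8 -195.2  156. ]
 [ 634.5 -197.4  156. ]] [ 646.25554188 -188.14323427  156.        ] [np.float64(23.4), np.float64(15.3), np.float64(24.4), np.float64(17.3)] [np.float64(0.3), np.float64(-85.3), np.float64(-174.8), np.float64(91.0)]
scene tri [ 646.76320307 -191.23582265  150.98116418]
slot [572.36378425  36.7251036   91.        ] [591.11303127  39.38877423  91.        ] [581.73840776  38.05693892  91.        ] 8.085794989397709
mark [600.14937891  36.95450543  84.        ] [613.84622104  46.03642515  84.        ]
rotor [581.55443589  37.25591017  91.        ] box pred [582.43334458  36.40694103   0.        ] tri [579.77941061  36.03692688  87.92647398]
```

```bash
python3 - <<'E'
from h import *
plan([((646,-190,260),182.7),((646,-190,101),182.7)])
E
```

```text
[0.2, 0.9, 0.9, 0.0, -0.1, -41.0] rows 5 -> [ 629. -184.  278.]
[-0.45, 0.8, 0.9, 0.0, -0.1, -41.0] rows 5 -> [ 638. -187.  269.]
[-0.85, 0.3, 0.9, -0.1, 0.0, -40.4] rows 5 -> [ 646. -190.  260.]
[0.0, 0.0, 15.9, 0.0, 0.0, 0.0] rows 4 -> [ 646. -190.  101.]
```

Call:
play_rows:
  motion:
    - [[0.2, 0.9, 1, 0, 0, -41], [0.2, 0.9, 1, 0, 0, -41], [0.2, 0.9, 1, 0, 0, -41], [0.2, 0.9, 1, 0, 0, -41], [0.2, 0.9, 1, 0, 0, -41]]

```text
time: 38.7
tool_pos: [628.9, -184.5, 276.8]
tcp_rot: [-179.9, -0.1, 101.6]
ft_force: [-0.6, -0.3, -0.4]
finger_gap: 85.3
grip_force: 0.0
```

Call:
play_rows:
  motion:
    - [[-0.4, 0.8, 0.9, 0, 0, -41], [-0.4, 0.8, 0.9, 0, 0, -41], [-0.4, 0.8, 0.9, 0, 0, -41], [-0.4, 0.8, 0.9, 0, 0, -41], [-0.4, 0.8, 0.9, 0, 0, -41]]

```text
time: 39.2
tool_pos: [637.5, -186.8, 267.7]
tcp_rot: [180.0, -0.2, 142.6]
ft_force: [0.2, -0.2, 0.1]
finger_gap: 85.4
grip_force: 0.0
```

Call:
play_rows:
  motion:
    - [[-0.8, 0.3, 0.9, 0, 0, -40.5], [-0.8, 0.3, 0.9, 0, 0, -40.5], [-0.8, 0.3, 0.9, 0, 0, -40.5], [-0.8, 0.3, 0.9, 0, 0, -40.5], [-0.8, 0.3, 0.9, 0, 0, -40.5]]

```text
time: 39.7
tool_pos: [645.6, -189.3, 258.6]
tcp_rot: [179.9, -0.1, -176.9]
ft_force: [0.4, -0.1, -0.3]
finger_gap: 85.4
grip_force: 0.0
```

Call:
play_rows:
  motion:
    - [[0, 0, 0, 0, 0, 0], [0, 0, 0, 0, 0, 0], [0, 0, 0, 0, 0, 0], [0, 0, 0, 0, 0, 0], [0, 0, 0, 0, 0, 0]]

```text
time: 40.2
tool_pos: [645.6, -189.3, 258.8]
tcp_rot: [179.9, -0.1, -177.3]
ft_force: [-0.2, 0.1, 0.4]
finger_gap: 85.3
grip_force: 0.0
```

```bash
python3 - <<'E'
from h import *
s=st();print(s['time'],s['tool_pos'],s['tcp_rot'],s['joint_pos'].round(1));T=pose(s)
d=save('wrist','w12'); np.save('pics/w12_T.npy',T)
g=cv2.cvtColor(d['pixels'],cv2.COLOR_RGB2GRAY)
u,v=proj(d,(646,-189,156),T).round().astype(int);print(u,v)
sub=g[v-40:v+40:2,u-36:u+36:2]
for r_ in sub: print(' '.join('%3d'%x for x in r_))
plan([((646,-190,101),182.7)])
E
```

```text
40.2 [ 645.62935057 -189.26079982  258.80920803] [ 1.79869309e+02 -7.55584467e-02 -1.77312422e+02] [-2.080e+01  1.840e+01  6.980e+01  1.000e-01  9.190e+01 -1.134e+02]
257 190
185 185 186 185 180 143  86  86  85  86  85  85  86  86  86  85  86  86  85  86  86  85  86  86  85  86  86  86  86  86  86 138 185 185 185 186
186 185 186 185 185 148  87  86  87  85  86  86  85  86  84  86  84  85  84  86  85  86  85  85  85  93 113  86  85  85  86 140 185 186 186 186
186 186 185 185 185 149  89  86  86  86  85  85  86  85  84  80  69  65  55  59  65  73  83  92  96 122 136 110  86  86  88 153 185 186 186 186
185 186 185 186 185 151  89  86  85  85  84  85  85  83  69  37  21  18  14  12  17  24  51 105 119 140 140 128 120 119 120 157 186 186 186 186
186 186 186 186 185 154  90  84  85  85  85  85  83  56  24  12   5   7   6   7   5   9  12  48 111 139 140 140 140 139 140 159 185 186 186 186
185 186 186 186 186 163  94  85  85  84  85  85  72  24   9   7   3   9   6   8  10   3   9  15  63 130 139 139 140 140 140 159 185 186 186 186
186 185 185 186 186 168  96  85  85  85  85  83  50  12  11  
[... 4200 characters left out ...]
52  53  53  55 109 121 120 120 120 120 165 173 173 173 173
186 186 186 186 185 185 186 186 185 186 186 168  50   8  12   7   9   8  10   6  11  13  11  14   9  14  13  13  13  15  11  38  40  38  35  33
185 186 186 186 186 186 186 185 186 186 185 130  20  13   9  10  10   8  13   9   7  15   6   9  10   9   9   8  13  10  11  14   6   8  12   8
186 186 185 186 186 186 186 186 185 185 185 127  15   9   6  16  20  24  20  16  11  15   9  13   9  11  11   7  10  10  11   8   6  13   6   7
185 185 185 186 185 186 186 185 186 185 185 128  13  11  17  33  34  33  33  29  19   9   8  13  10  15   9  11  12   2  10  13  10   9   7  10
[-0.05, -0.1, 15.8, 0.1, -0.1, 0.0] rows 4 -> [ 646. -190.  101.]
```

```bash
python3 - <<'E'
from h import *
d=load('w12');T=np.load('pics/w12_T.npy')
c=atz(d,(258,188.4),156,T);print(c);plan([((c[0],c[1],101),182.7)])
E
```

```text
[ 644.47460025 -188.31190511  156.        ]
[0.1, 0.05, 15.8, 0.1, -0.1, 0.0] rows 4 -> [ 644. -188.  101.]
```

Call:
play_rows:
  motion:
    - [[0.1, 0, 4, 0.1, -0.1, 0], [0.1, 0, 8, 0.1, -0.1, 0], [0.1, 0, 12, 0.1, -0.1, 0], [0.1, 0, 15, 0.1, -0.1, 0], [0.1, 0, 15.8, 0.1, -0.1, 0]]

```text
time: 40.75
tool_pos: [641.4, -187.8, 95.6]
tcp_rot: [179.8, -0.4, -177.3]
ft_force: [-1.0, 0.3, 0.0]
finger_gap: 85.3
grip_force: 0.0
```

Call:
play_rows:
  motion:
    - [[0, 0, 0, 0, 0, 0], [0, 0, 0, 0, 0, 0], [0, 0, 0, 0, 0, 0], [0, 0, 0, 0, 0, 0], [0, 0, 0, 0, 0, 0]]

```text
time: 41.25
tool_pos: [645.2, -189.3, 102.3]
tcp_rot: [-180.0, 0.1, -177.3]
ft_force: [-0.7, -0.0, -0.2]
finger_gap: 85.1
grip_force: 0.0
```

Call:
play_rows:
  motion:
    - [[0, 0, 0, 0, 0, 0], [0, 0, 0, 0, 0, 0], [0, 0, 0, 0, 0, 0], [0, 0, 0, 0, 0, 0], [0, 0, 0, 0, 0, 0]]
  jaw: 0
  squeeze: 80

```text
time: 41.75
tool_pos: [644.6, -189.0, 101.1]
tcp_rot: [180.0, 0.0, -177.3]
ft_force: [-0.3, -0.6, -0.8]
finger_gap: 21.1
grip_force: 78.1
```

Call:
play_rows:
  motion:
    - [[0, 0, 0, 0, 0, 0], [0, 0, 0, 0, 0, 0], [0, 0, 0, 0, 0, 0]]

```text
time: 42.05
tool_pos: [644.5, -189.0, 100.9]
tcp_rot: [180.0, 0.0, -177.3]
ft_force: [0.3, 0.5, 0.8]
finger_gap: 21.4
grip_force: 78.4
```

```bash
python3 - <<'E'
from h import *
s=st();print(s['time'],s['tool_pos'],s['tcp_rot'],s['ft_force'],s['wrist_torque'],s['finger_gap'])
E
```

```text
42.05 [ 644.49960757 -188.97993946  100.88815148] [ 1.79971173e+02  3.46769937e-02 -1.77261250e+02] [0.34308333 0.50025074 0.81658401] [ 0.02498345 -0.04525674  0.02231061] 21.39244025846883
```

```bash
python3 - <<'E'
from h import *
T=pose(st())
T=plan([((644.5,-189,101+150),182.7),((590,-35,250),188)],T)
E
```

```text
[0.0, 0.0, -15.0, 0.0, 0.0, 0.0] rows 4 -> [ 644. -189.  251.]
[4.7, 15.65, 0.1, 0.0, 0.0, -5.3] rows 4 -> [590. -35. 250.]
```

Call:
play_rows:
  motion:
    - [[0, 0, -2, 0, 0, 0], [0, 0, -5, 0, 0, 0], [0, 0, -9, 0, 0, 0], [0, 0, -12, 0, 0, 0], [0, 0, -15, 0, 0, 0]]

```text
time: 42.55
tool_pos: [644.2, -189.1, 252.1]
tcp_rot: [180.0, 0.0, -177.3]
ft_force: [0.6, 0.1, -1.6]
finger_gap: 21.2
grip_force: 78.2
```

Call:
play_rows:
  motion:
    - [[0, 0, 0, 0, 0, 0], [0, 0, 0, 0, 0, 0], [0, 0, 0, 0, 0, 0], [0, 0, 0, 0, 0, 0]]

```text
time: 42.95
tool_pos: [643.4, -188.7, 248.2]
tcp_rot: [179.9, -0.2, -177.3]
ft_force: [-0.8, 0.2, -1.6]
finger_gap: 21.3
grip_force: 78.2
```

Call:
play_rows:
  motion:
    - [[4.7, 15.6, 0, 0, 0, -5.3], [4.7, 15.6, 0, 0, 0, -5.3], [4.7, 15.6, 0, 0, 0, -5.3], [4.7, 15.6, 0, 0, 0, -5.3], [4.7, 15.6, 0, 0, 0, -5.3]]

```text
time: 43.45
tool_pos: [589.1, -33.3, 250.0]
tcp_rot: [179.9, -0.0, -171.8]
ft_force: [-0.6, -0.1, 0.0]
finger_gap: 21.0
grip_force: 78.6
```

Call:
play_rows:
  motion:
    - [[0, 0, 0, 0, 0, 0], [0, 0, 0, 0, 0, 0], [0, 0, 0, 0, 0, 0], [0, 0, 0, 0, 0, 0], [0, 0, 0, 0, 0, 0]]

```text
time: 43.95
tool_pos: [590.1, -36.2, 250.7]
tcp_rot: [180.0, 0.0, -172.0]
ft_force: [-0.2, 1.3, -0.6]
finger_gap: 20.9
grip_force: 78.6
```

```bash
python3 - <<'E'
from h import *
s=st();print(s['time'],s['tool_pos'],s['tcp_rot'],s['ft_force']);T=pose(s)
d=save('wrist','w13'); np.save('pics/w13_T.npy',T)
g=cv2.cvtColor(d['pixels'],cv2.COLOR_RGB2GRAY)
u,v=proj(d,(581,37,91),T).round().astype(int);print(u,v)
big=cv2.resize(g[v-50:v+50,u-50:u+50],None,fx=4,fy=4,interpolation=cv2.INTER_CUBIC)
c=cv2.HoughCircles(cv2.GaussianBlur(big,(5,5),0),cv2.HOUGH_GRADIENT,1.5,20,param1=120,param2=30,minRadius=30,maxRadius=140)
if c is not None:
  for x,y,R in c[0][:5]: print(x/4+u-50,y/4+v-50,R/4,atz(d,(x/4+u-50,y/4+v-50),91,T))
sub=g[v-26:v+26:1,u-26:u+26:1]
for r_ in sub[::2]: print(''.join(' .:-=+*#%@'[9-min(9,int(x)//22)] for x in r_))
E
```

```text
43.95 [590.05813216 -36.15684428 250.69498435] [ 1.79969670e+02  1.31803010e-02 -1.72017403e+02] [-0.24377258  1.27392603 -0.56521297]
326 174
324.5625 173.3125 24.4875 [580.18287792  34.84200891  91.        ]
329.8125 168.8125 30.6375 [574.48603547  39.57949016  91.        ]
318.5625 169.9375 31.3875 [577.51854527  27.63413351  91.        ]
327.5625 177.4375 19.6875 [584.16936863  39.0349697   91.        ]
333.1875 178.5625 25.087502 [584.48949668  45.50076687  91.        ]
--:::------------=+++++*******+=-------------------:
------------=+*##%%%@@@@@@%@%%%%#*+==--------------:
----------=+#%@@@@@@%%%%%####%%%%%%%%#+=-----------:
-------=+#%@@@@%%###################%%%#+=---------:
-----=+#%@@@%%###############*****#######*+=-------:
----+*#@@%%#######**+=-:..::::::-=+*+*#####*+------:
---=*%@@%%#####*=-:................::-=*#####*=----:
-=*#%@%%#####*=:........::::::........:=*%####*=---:
-+#@@%%#####+-........:--------:........-+#%###*---:
=*%@%%####*-:.........:-+***+--:.........:+%%###*--:
=#@@%####*=:..........:-*#%#+=-:.........:-*%####+-:
*%@%%####+:...........:-*%#*+--:..........:=#%###+-:
*%%%####*-...........:-=*%#*+--:...........:*%###+-:
+%%%####+:...........:-=*%%*+--:...........-*%###+-:
+#%%####+-...........:-=*%%*=--:..........:=#%###+-:
=*%%###*+-...........:-=*%#*=--:..........:+%###*=-:
-+#%%##*=-:..........:-+#%#*=--:.........:-*%###+--:
--+#%###+=:..........:-=+**+=--:........:=#%###*=--:
---+#%###+=-:........:---------:.......:+#%###*=---:
----+#%####*-:.......::::::::::......:-+#####+=----:
-----=*######*=-:........--:......:-=*#%###*=------:
------=+*#####%#*=-::...:-=:::::-=*#%#####*=--------
---------=*######%###**+++*+*####%#####*+=----------
-----------=**######################*+=------------:
---------------=+*#############**++=---------------:
----------------------==*#*==----------------------:
```

```bash
python3 - <<'E'
from h import *
d=load('w13');T=np.load('pics/w13_T.npy')
for uv in [(326,174.8),(326.3,175)]: print(atz(d,uv,91,T))
a=proj(d,(581,37,91),T)
tip=T[:3,3]+T[:3,2]*95; 
for dx in (-7,7): print('tip pred',proj(d,T[:3,3]+T[:3,2]*95+T[:3,0]*dx,T))
p=proj(d,tip,T);print(p);u,v=p.round().astype(int)
g=cv2.cvtColor(d['pixels'],cv2.COLOR_RGB2GRAY)
for r_ in g[v-24:v+60:2,u-30:u+30]: print(''.join(' .:-=+*#%@'[9-min(9,int(x)//22)] for x in r_))
E
```

```text
[581.55876577  36.73543037  91.        ]
[581.72697487  37.107429    91.        ]
tip pred [257.11553351 200.11590683]
tip pred [257.09005665 184.21903969]
[257.1027767  192.23673959]
.    ..       .              .                    ..:---+***
 . .       .               .        .    . .     ...:---=***
  .    .         .  .                           ....:---=***
                      .                         . ..:---=+**
.              .      .                           ..:----+**
.   .            .  . ...       .               . ...:---+*#
 ...   .  ...                              .   .  ...:---+**
  ...    .            .                . .... .   ..:----=**
.. . .  .   ..  .           ....... ...   .  .    ...:---=**
 ..   .  . .. .             .:==-...   ..  .. . .. ..:---=+*
. . ...... . ...           ..-+*=..  .   . . .      .:----+*
  .   .... . .. .           .-+*=..     .      .    ..:---+*
 ... . ...... .    .....   ..:==-..   ..     . ..   ..:---+*
  ..  .... . ..  .   ..   ...-==-:...  .            .:----=*
. . ....  .. .    ..   ...:=+*****=:...     .. .    ..:---=*
 
[... 945 characters left out ...]
@@@@@@@@@@@@@@@@@@@@@@@@@#=..
....-+#@@@@@@@@@@@@@@@@@@@@@@@@@@@@@@@@@@@@@@@@@@@@@@@@%#=:.
++++**#%%@@@@@@@@@@@@@@@@@@@@@@@@@@@@@@@@@@@@@@@@@@@@@%#**++
******#%%@@@@@@@@@@@@@@@@@@@@@@@@@@@@@@@@@@@@@@@@@@@@@%##***
*****##%@@@@@@@@@@@@@@@@@@@@@@@@@@@@@@@@@@@@@@@@@@@@@@%##***
*****##%@@@@@@@@@@@@@@@@@@@@@@@@@@@@@@@@@@@@@@@@@@@@@@@%#***
*****#%@@@@@@@@@@@@@@@@@@@@@@@@@@@@@@@@@@@@@@@@@@@@@@@@%##**
****##%@@@@@@@@@@@@@@@@@@@@@@@@@@@@@@@@@@@@@@@@@@@@@@@@%##**
****##%@@@@@@@@@@@@@@@@@@@@@@@@@@@@@@@@@@@@@@@@@@@@@@@@@%#**
****#%%@@@@@@@@@@@@@@@@@@@@@@@@@@@@@@@@@@@@@@@@@@@@@@@@@%#**
****#%@@@@@@@@@@@@@@@@@@@@@@@@@@@@@@@@@@@@@@@@@@@@@@@@@@%##*
***##%@@@@@@@@@@@@@@@@@@@@@@@@@@@@@@@@@@@@@@@@@@@@@@@@@@%%#*
```

```bash
python3 - <<'E'
from h import *
plan([((581.6,36.9,205),186.5)])
E
```

```text
[-0.2, 7.35, 4.6, 0.0, 0.0, 1.5] rows 2 -> [582.  37. 205.]
```

Call:
play_rows:
  motion:
    - [[-0.2, 3, 2, 0, 0, 0.5], [-0.2, 6, 4, 0, 0, 1.5], [-0.2, 7.4, 4.6, 0, 0, 1.5], [-0.2, 7.4, 4.6, 0, 0, 1.5], [-0.2, 7.4, 4.6, 0, 0, 1.5]]

```text
time: 44.5
tool_pos: [582.0, 37.8, 205.6]
tcp_rot: [-180.0, 0.1, -173.4]
ft_force: [0.1, 0.3, -1.0]
finger_gap: 21.2
grip_force: 78.8
```

Call:
play_rows:
  motion:
    - [[0, 0, 0, 0, 0, 0], [0, 0, 0, 0, 0, 0], [0, 0, 0, 0, 0, 0], [0, 0, 0, 0, 0, 0], [0, 0, 0, 0, 0, 0]]

```text
time: 45.0
tool_pos: [581.7, 37.8, 205.0]
tcp_rot: [180.0, 0.0, -173.5]
ft_force: [0.1, 0.2, -1.3]
finger_gap: 21.2
grip_force: 78.8
```

```bash
python3 - <<'E'
from h import *
s=st();print(s['time'],s['tool_pos'],s['tcp_rot'],s['ft_force'])
plan([((581.6,36.9,192),186.5)])
E
```

```text
45.0 [581.68489272  37.84815457 205.02898676] [ 1.79974081e+02  3.49439285e-02 -1.73480631e+02] [ 0.08910189  0.18032322 -1.30275611]
[0.0, -0.1, 1.3, 0.0, 0.0, 0.0] rows 1 -> [582.  37. 192.]
```

Call:
play_rows:
  motion:
    - [[0, -0.1, 0.5, 0, 0, 0], [0, -0.1, 1, 0, 0, 0], [0, -0.1, 1.3, 0, 0, 0], [0, -0.1, 1.6, 0, 0, 0], [0, -0.1, 1.8, 0, 0, 0]]

```text
time: 45.5
tool_pos: [581.5, 37.2, 186.3]
tcp_rot: [180.0, -0.0, -173.5]
ft_force: [-0.0, 0.0, -2.1]
finger_gap: 21.3
grip_force: 78.8
```

Call:
play_rows:
  motion:
    - [[0, 0, 0.2, 0, 0, 0], [0, 0, 0.4, 0, 0, 0], [0, 0, 0.5, 0, 0, 0], [0, 0, 0.5, 0, 0, 0], [0, 0, 0.5, 0, 0, 0]]

```text
time: 46.0
tool_pos: [581.8, 37.1, 182.0]
tcp_rot: [180.0, 0.0, -173.5]
ft_force: [0.4, 0.8, -1.7]
finger_gap: 21.5
grip_force: 78.8
```

Call:
play_rows:
  motion:
    - [[0, 0, 0.2, 0, 0, 0], [0, 0, 0.3, 0, 0, 0], [0, 0, 0.4, 0, 0, 0], [0, 0, 0.4, 0, 0, 0], [0, 0, 0.4, 0, 0, 0]]

```text
time: 46.5
tool_pos: [581.7, 37.1, 177.8]
tcp_rot: [180.0, 0.0, -173.5]
ft_force: [0.8, 0.6, -1.0]
finger_gap: 20.8
grip_force: 78.8
```

```bash
python3 - <<'E'
from h import *
s=st();print(s['time'],s['tool_pos'],s['tcp_rot'],s['ft_force'],s['wrist_torque'],s['joint_pos'])
E
```

```text
46.5 [581.69992879  37.12937993 177.84895058] [ 1.79970708e+02  2.08375298e-02 -1.73462545e+02] [ 0.79055148  0.55617265 -1.02788442] [-0.06200325  0.0132444  -0.0433311 ] [-1.40715957e+00  6.55518578e+00  9.18827570e+01  3.22408426e-02
  8.15454695e+01 -9.79493558e+01]
```

Call:
play_rows:
  motion:
    - [[0, 0, 0, 0, 0, 8], [0, 0, 0, 0, 0, 16], [0, 0, 0, 0, 0, 24], [0, 0, 0, 0, 0, 32], [0, 0, 0, 0, 0, 40]]

```text
time: 47.0
tool_pos: [581.8, 37.0, 178.0]
tcp_rot: [180.0, 0.0, 146.2]
ft_force: [0.8, -0.5, -1.9]
finger_gap: 21.1
grip_force: 78.6
```

Call:
play_rows:
  motion:
    - [[0, 0, 0, 0, 0, 8], [0, 0, 0, 0, 0, 16], [0, 0, 0, 0, 0, 24], [0, 0, 0, 0, 0, 32], [0, 0, 0, 0, 0, 38]]

```text
time: 47.5
tool_pos: [581.8, 36.9, 177.9]
tcp_rot: [180.0, -0.0, 108.2]
ft_force: [-0.0, -0.2, -2.1]
finger_gap: 20.8
grip_force: 78.6
```

Call:
play_rows:
  motion:
    - [[0, 0, 0, 0, 0, 2], [0, 0, 0, 0, 0, 4], [0, 0, 0, 0, 0, 6], [0, 0, 0, 0, 0, 8], [0, 0, 0, 0, 0, 8]]

```text
time: 48.0
tool_pos: [581.8, 36.9, 178.0]
tcp_rot: [180.0, -0.0, 100.5]
ft_force: [0.6, -0.4, -1.4]
finger_gap: 21.1
grip_force: 78.6
```

```bash
python3 - <<'E'
from h import *
s=st();print(s['time'],s['tool_pos'],s['tcp_rot'],s['ft_force'],s['wrist_torque'])
E
```

```text
48.0 [581.78600565  36.90030731 177.96547314] [ 1.79968063e+02 -4.35601718e-03  1.00503558e+02] [ 0.55925051 -0.40124325 -1.41773338] [-0.29037019 -0.0418029   0.07891279]
```

Call:
play_rows:
  motion:
    - [[0, 0, 0, 0, 0, 2], [0, 0, 0, 0, 0, 4], [0, 0, 0, 0, 0, 5], [0, 0, 0, 0, 0, 6], [0, 0, 0, 0, 0, 6]]

```text
time: 48.5
tool_pos: [581.8, 37.0, 178.0]
tcp_rot: [180.0, -0.0, 94.5]
ft_force: [-0.9, -2.4, -1.6]
finger_gap: 21.2
grip_force: 78.6
```

```bash
python3 - <<'E'
from h import *
s=st();print(s['time'],s['tool_pos'],s['tcp_rot'],s['ft_force'],s['wrist_torque'])
E
```

```text
48.5 [581.78220066  36.97166923 177.95889766] [ 1.79969943e+02 -1.65120546e-02  9.45369840e+01] [-0.89204187 -2.40707517 -1.59797436] [-0.42188886 -0.08537413  0.08596444]
```

Call:
play_rows:
  motion:
    - [[0, 0, 0, 0, 0, 1], [0, 0, 0, 0, 0, 2], [0, 0, 0, 0, 0, 3], [0, 0, 0, 0, 0, 3], [0, 0, 0, 0, 0, 3]]

```text
time: 49.0
tool_pos: [581.8, 37.1, 177.9]
tcp_rot: [180.0, -0.0, 91.5]
ft_force: [1.3, -2.9, -1.1]
finger_gap: 21.0
grip_force: 78.7
```

```bash
python3 - <<'E'
from h import *
s=st();print(s['time'],s['tool_pos'],s['tcp_rot'],s['ft_force'],s['wrist_torque'])
E
```

```text
49.0 [581.76587595  37.05030401 177.94382508] [ 1.79970965e+02 -2.38375387e-02  9.15449653e+01] [ 1.32119241 -2.89983838 -1.14702492] [-0.52606302 -0.09417904  0.02756747]
```

Call:
play_rows:
  motion:
    - [[0, 0, 0, 0, 0, 1], [0, 0, 0, 0, 0, 2], [0, 0, 0, 0, 0, 3], [0, 0, 0, 0, 0, 4], [0, 0, 0, 0, 0, 4]]

```text
time: 49.5
tool_pos: [581.8, 37.1, 178.0]
tcp_rot: [180.0, -0.0, 87.5]
ft_force: [0.6, -2.9, -0.2]
finger_gap: 20.8
grip_force: 78.7
```

```bash
python3 - <<'E'
from h import *
s=st();print(s['time'],s['tool_pos'],s['tcp_rot'],s['ft_force'],s['wrist_torque'])
T=pose(s);d=save('wrist','w14');np.save('pics/w14_T.npy',T)
g=cv2.cvtColor(d['pixels'],cv2.COLOR_RGB2GRAY)
u,v=proj(d,(581.6,37,91),T).round().astype(int)
for r_ in g[v-40:v+40:2,u-40:u+40]: print(''.join(' .:-=+*#%@'[9-min(9,int(x)//22)] for x in r_))
E
```

```text
49.5 [581.80658426  37.10100615 177.96970747] [ 1.79968395e+02 -3.00029309e-02  8.74868038e+01] [ 0.62752014 -2.86174601 -0.18200599] [-0.60969799 -0.17597073  0.18668634]
                     ....:::::::::::::::::::::::::::::::::::::::::::::::::::::::
              .....:::::::::::::::::::::::::::::::::::::::::::::::::::::::::::::
        ...::::::::::::::::::::::--=============---:::::::::::::::::::::::::::::
 ...::::::::::::::::::::::--==+**##%%@@@@%%%%%%%##*+=--:::::::::::::::::::::::::
:::::::::::::::::::::::-=+*#%%@@@@%%%%%%%%%%%%%%%@@@%#*+==--::::::::::::::::::::
::::::::::::::::::::--+#%%@@%%%%%%###############%%%%%@@%%#+=-::::::::::::::::::
::::::::::::::::::-+*#%%%%%%##########################%%%%@%#*=-::::::::::::::::
:::::::::::::::-=+#%@%%%##################################%%%%#*=-::::::::::::::
::::::::::::::-=*%%%%%#######%####**+======+++***###########%%%%%*=-::::::::::::
======-:::::--+#%%%%########*++=-:::...........:::=+**##%#####%%%%#+-:::::::::::
=+=+========+*%%%%########*=:.......................:-+**#######%%%%+-::::::::::
++===+=++++*#%@%%%%%%###+=:...:::....
[... 1607 characters left out ...]
@@@@@@@@@@@@@@@@@@@@@@@@@@@@@@@@@@%%%%%%*+++++=====---::
+++++++++++++++++#%%@@@@@@@@@@@@@@@@@@@@@@@@@@@@@@@@@@@@@@@%%%%%%*=----:::::::::
++++++++++++++++#%@@@@@@@@@@@@@@@@@@@@@@@@@@@@@@@@@@@@@@@@@@@@@@%#=-::::::::::::
+++++++++++++++#%@@@@@@@@@@@@@@@@@@@@@@@@@@@@@@@@@@@@@@@@@@@@@@@@%#=-:--::::..  
++++++++++++++*%@@%@@@@@@@@@@@@@@@@@@@@@@@@@@@@@@@@@@@@@@@@@@@@@@@#=:..         
++++++++++++++*%%@@@@@@@@@@@@@@@@@@@@@@@@@@@@@@@@@@@@@@@@@@@@@@@@%#-            
++++++++++++++*#%%@@@@@@@@@@@@@@@@@@@@@@@@@@@@@@@@@@@@@@@@@@@@@@%%#-.           
++++++++********##%@@@@@@@@@@@@@@@@@@@@@@@@@@@@@@@@@@@@@@@@@@@@@%#*++++++=:     
+++++++*********##%@@@@@@@@@@@@@@@@@@@@@@@@@@@@@@@@@@@@@@@@@@@@@%#*******+-.
```

Call:
play_rows:
  motion:
    - [[0, 0, 0, 0, 0, 1], [0, 0, 0, 0, 0, 1], [0, 0, 0, 0, 0, -3], [0, 0, 0, 0, 0, -7], [0, 0, 0, 0, 0, -10]]

```text
time: 50.05
tool_pos: [581.5, 37.7, 177.7]
tcp_rot: [180.0, -0.1, 97.7]
ft_force: [0.8, -0.2, -2.0]
finger_gap: 21.0
grip_force: 78.6
```

Call:
play_rows:
  motion:
    - [[0, 0, 0, 0, 0, 0], [0, 0, -0.4, 0, 0, 0], [0, 0, -1, 0, 0, 0], [0, 0, -2, 0, 0, 0], [0, 0, -4, 0, 0, 0]]

```text
time: 50.55
tool_pos: [580.9, 37.2, 217.5]
tcp_rot: [-179.9, -0.1, 97.5]
ft_force: [0.1, -0.4, -0.1]
finger_gap: 21.4
grip_force: 78.6
```

Call:
play_rows:
  motion:
    - [[0, 0, -3, 0, 0, 0], [0, 0, -4, 0, 0, 0], [0, 0, -4, 0, 0, 0], [0, 0, -4, 0, 0, 0], [0, 0, -4, 0, 0, 0]]

```text
time: 51.05
tool_pos: [580.9, 37.1, 256.0]
tcp_rot: [-179.9, -0.1, 97.5]
ft_force: [-0.1, -0.7, -2.0]
finger_gap: 21.1
grip_force: 78.7
```

```bash
python3 - <<'E'
from h import *
s=st();print(s['time'],s['tool_pos'],s['tcp_rot'],s['ft_force'],s['wrist_torque'])
T=plan([((612,-70,257),97),((644.5,-189,257),97)])
T=pose(s);d=save('wrist','w15');np.save('pics/w15_T.npy',T)
g=cv2.cvtColor(d['pixels'],cv2.COLOR_RGB2GRAY)
u,v=proj(d,(581.6,37,91),T).round().astype(int);print(u,v)
for r_ in g[v-28:v+28:2,u-28:u+28]: print(''.join(' .:-=+*#%@'[9-min(9,int(x)//22)] for x in r_))
E
```

```text
51.05 [580.89476887  37.08588031 256.0340569 ] [-1.79873413e+02 -5.07157516e-02  9.75300783e+01] [-0.13789959 -0.73903723 -1.96930029] [0.01707724 0.01021444 0.00360426]
[-11.0, 1.7, -0.1, -0.1, -0.1, 0.5] rows 3 -> [612. -70. 257.]
[-12.25, 1.75, 0.0, 0.0, 0.0, 0.0] rows 3 -> [ 645. -189.  257.]
259 173
::::::::::::::::::::::------------::::::::::::::::::::::
:::::::::::::::::-=+**###%%%%%%%#***+=--::::::::::::::::
:::::::::::::-=+*#%%%%%%%%######%%%%%%%*+--:::::::::::::
:::::::::::-+#%%%%#####################%%%*+--::::::::::
:::::::::-+*%%%############****###########%%#+--::::::::
:::::::-+#%%#######*+=-:::::::::-==+**######%%#+-:::::::
:::::-+*%%%#####*+-:.................:=+**####%#+--:::::
-::::=*%%####*+-:.................    .:-+*####%%#=-::::
==---+#%###*+=:..  ...:::::::--:..      .:-+*####%*-::::
++++*%%%%#*+-..   ....::-=+++=-:......  ...-=*#####+-:::
+++*#%%%%#+-..........::-+###+--:...........:=*###%*=---
+++*%%%%#*+-----......::-=###*=-:............-+#####*+++
+++*%%%%#+==-----:....::-=*#%*=-:............:=*###%*-::
+++*%%%%#+-------:.....::-+###+--............:=*####+-::
+++*%%%%#+=---==---:...::-+###+--:...........:=#####+-::
+++*%%%%%#+=---=-----:.::-+###+--:...........:+#####+-::
++++#%%%%%*=---==-=---:::-=*##*--:..........:=#%###*=-::
++++*#%%%%%*==------------=+***=--:........:=#%###*=-:::
+++++*%%%%%%*+=--------============-------=+#%%%%#+--:::
++++++*%%%%%%#+==------=============---==+*%%%%%%#+===-:
+++++++*#%%%%%%#+===----====++==----===+#%%%%%%%*+++=-::
+++++++++*#%%%%%%#*++====+****+====++*#%%%%%%%#+++++=-::
++++++++++*#%%%%%%%%%#*******##*###%%%%%%%%%#*++++++=-::
+++++++++++++*##%%%%%%%%%#***#%%%%%%%%%%%#**+++++++++=-:
+++++++++++++++++*##%%%%#+==+#%%%%%%%#**++++++++++++=-::
++++++++++++++++++++++*##*+++*##**++++++============-:..
++++++++++++++++++++++********#*+===----------::::::.   
+++==============----=********#*+-::::::::::::::--::.
```

```bash
python3 - <<'E'
from h import *
plan([((612,-70,257),138),((644.5,-189,257),182.7)])
E
```

```text
[-11.0, 1.7, -0.1, -0.1, -0.1, -40.5] rows 5 -> [612. -70. 257.]
[-9.55, -6.15, 0.0, 0.0, 0.0, -41.0] rows 5 -> [ 642. -179.  257.]
[-0.25, -0.95, 0.0, 0.0, 0.0, -3.7] rows 1 -> [ 644. -189.  257.]
```

Call:
play_rows:
  motion:
    - [[-11, 1.7, -0.1, 0, 0, -40.5], [-11, 1.7, -0.1, 0, 0, -40.5], [-11, 1.7, -0.1, 0, 0, -40.5], [-11, 1.7, -0.1, 0, 0, -40.5], [-11, 1.7, -0.1, 0, 0, -40.5]]

```text
time: 51.6
tool_pos: [612.4, -70.7, 257.1]
tcp_rot: [-180.0, -0.1, 138.3]
ft_force: [0.2, 0.3, -0.5]
finger_gap: 21.4
grip_force: 78.7
```

Call:
play_rows:
  motion:
    - [[-9.5, -6.1, 0, 0, 0, -41], [-9.5, -6.1, 0, 0, 0, -41], [-9.5, -6.1, 0, 0, 0, -41], [-9.5, -6.1, 0, 0, 0, -41], [-9.5, -6.1, 0, 0, 0, -41]]

```text
time: 52.1
tool_pos: [642.2, -179.5, 256.8]
tcp_rot: [179.9, -0.1, 179.3]
ft_force: [0.1, 0.7, -0.6]
finger_gap: 21.5
grip_force: 78.7
```

Call:
play_rows:
  motion:
    - [[-0.3, -1, 0, 0, 0, -3.7], [-0.3, -1, 0, 0, 0, -3.7], [-0.3, -1, 0, 0, 0, -3.7], [-0.3, -1, 0, 0, 0, -3.7], [-0.3, -1, 0, 0, 0, -3.7]]

```text
time: 52.6
tool_pos: [645.6, -188.2, 258.6]
tcp_rot: [180.0, 0.0, -177.3]
ft_force: [0.4, 0.6, -1.8]
finger_gap: 20.8
grip_force: 78.7
```

Call:
play_rows:
  motion:
    - [[0, 0, 0, 0, 0, 0], [0, 0, 0, 0, 0, 0], [0, 0, 0, 0, 0, 0], [0, 0, 0, 0, 0, 0]]

```text
time: 53.0
tool_pos: [645.7, -188.6, 258.9]
tcp_rot: [180.0, 0.0, -177.3]
ft_force: [-0.3, -0.3, -0.9]
finger_gap: 21.5
grip_force: 78.7
```

```bash
python3 - <<'E'
from h import *
s=st();print(s['time'],s['tool_pos'],s['tcp_rot'],s['ft_force'])
plan([((644.5,-189,190),182.7)])
T=pose(s);d=save('wrist','w16')
for z in (76,): print('hole',proj(d,(644.5,-189,z),T),'tip',proj(d,T[:3,3]+T[:3,2]*95,T))
g=cv2.cvtColor(d['pixels'],cv2.COLOR_RGB2GRAY)
u,v=proj(d,(644.5,-189,76),T).round().astype(int)
for r_ in g[v-40:v+40:2,u-36:u+36]: print(''.join(' .:-=+*#%@'[9-min(9,int(x)//22)] for x in r_))
E
```

```text
53.0 [ 645.7040286  -188.60688597  258.90533306] [ 1.79973293e+02  3.24913877e-02 -1.77264851e+02] [-0.29575849 -0.31092748 -0.92831365]
[0.15, -0.05, 6.9, 0.0, 0.0, 0.0] rows 2 -> [ 644. -189.  190.]
hole [256.89447682 166.80966089] tip [257.08796821 192.2911168 ]
---:::-:------------------------------------------------:.              
--------------------------------------------------------:.              
----------------------------========+=====+++++++++++++++=--..          
------------+**********#################*#************#****=:.          
-----------=*#*###########################################*+-.          
-----------=*##############################################*-.          
-----------=*###############################################=:.         
-----------+##########################################******+-.         
----------+****************++++++++++++++++++++++++++++++++++-.         
----------=++++++++++++++++++++++++++++++++++++++++++++++++++=:.        
:::::::::-=++++++++++++++++++++++++++++++++++++++++++++++++++=:.        
        .:-++++++++++++++++++++
[... 1360 characters left out ...]
       ..:---------------------=**+-----------------------:.        
            .:---------------------=**+-----------------------:.        
            .:---------------:::::-=++=-::::::::::::::::::::::..        
            .......................:-=-...                              
                                .:-=++=-:.                              
                               .-+*###***=:.                            
                              .:+*#######*-.                            
                              .-+########*=.                            
                              .-+########*=.                            
                           ....-*#%%%%%%%#=:...
```

Call:
play_rows:
  motion:
    - [[0.1, 0, 2, 0, 0, 0], [0.1, 0, 4.5, 0, 0, 0], [0.1, 0, 6.5, 0, 0, 0], [0.1, 0, 6.9, 0, 0, 0], [0.1, 0, 6.9, 0, 0, 0]]

```text
time: 53.55
tool_pos: [644.2, -188.5, 189.1]
tcp_rot: [179.9, -0.1, -177.3]
ft_force: [0.2, 0.3, -0.8]
finger_gap: 20.9
grip_force: 78.7
```

Call:
play_rows:
  motion:
    - [[0, 0, 0, 0, 0, 0], [0, 0, 0, 0, 0, 0], [0, 0, 0, 0, 0, 0], [0, 0, 0, 0, 0, 0], [0, 0, 0, 0, 0, 0]]

```text
time: 54.05
tool_pos: [644.9, -188.7, 190.2]
tcp_rot: [180.0, 0.1, -177.3]
ft_force: [-0.0, 0.0, -2.1]
finger_gap: 21.0
grip_force: 78.7
```

Call:
play_rows:
  motion:
    - [[0, 0, 1, 0, 0, 0], [0, 0, 2, 0, 0, 0], [0, 0, 3, 0, 0, 0], [0, 0, 4, 0, 0, 0], [0, 0, 5, 0, 0, 0]]

```text
time: 54.55
tool_pos: [644.3, -188.5, 138.3]
tcp_rot: [179.9, -0.0, -177.3]
ft_force: [-0.1, 0.1, -1.8]
finger_gap: 21.0
grip_force: 78.7
```

Call:
play_rows:
  motion:
    - [[0, 0, 1, 0, 0, 0], [0, 0, 2, 0, 0, 0], [0, 0, 3, 0, 0, 0], [0, 0, 3.4, 0, 0, 0], [0, 0, 3.4, 0, 0, 0]]

```text
time: 55.05
tool_pos: [644.2, -188.4, 104.7]
tcp_rot: [179.9, -0.1, -177.3]
ft_force: [0.3, -0.1, -1.4]
finger_gap: 21.2
grip_force: 78.7
```

Call:
play_rows:
  motion:
    - [[0, 0, 0, 0, 0, 0], [0, 0, 0, 0, 0, 0], [0, 0, 0, 0, 0, 0], [0, 0, 0, 0, 0, 0]]

```text
time: 55.45
tool_pos: [645.0, -188.8, 106.3]
tcp_rot: [180.0, 0.1, -177.3]
ft_force: [-0.0, 0.4, -0.7]
finger_gap: 21.0
grip_force: 78.7
```

Lower the last 5 mm, feel for contact, then release.

Call:
play_rows:
  motion:
    - [[0, 0, 0.2, 0, 0, 0], [0, 0, 0.4, 0, 0, 0], [0, 0, 0.5, 0, 0, 0], [0, 0, 0.5, 0, 0, 0], [0, 0, 0.5, 0, 0, 0]]

```text
time: 55.95
tool_pos: [644.7, -188.6, 100.9]
tcp_rot: [180.0, 0.0, -177.3]
ft_force: [0.0, 1.1, 1.6]
finger_gap: 20.7
grip_force: 79.1
```

Call:
play_rows:
  motion:
    - [[0, 0, 0.1, 0, 0, 0], [0, 0, 0.1, 0, 0, 0], [0, 0, 0.1, 0, 0, 0]]

```text
time: 56.25
tool_pos: [644.7, -188.6, 100.9]
tcp_rot: [180.0, 0.0, -177.3]
ft_force: [-4.2, 1.1, 7.4]
finger_gap: 21.3
grip_force: 80.1
```

Call:
play_rows:
  motion:
    - [[0, 0, 0, 0, 0, 0], [0, 0, 0, 0, 0, 0], [0, 0, 0, 0, 0, 0], [0, 0, 0, 0, 0, 0], [0, 0, 0, 0, 0, 0]]
  jaw: 0.7

```text
time: 56.75
tool_pos: [644.7, -188.6, 99.7]
tcp_rot: [180.0, 0.0, -177.3]
ft_force: [0.5, 0.3, -0.3]
finger_gap: 59.7
grip_force: 0.0
```

Call:
play_rows:
  motion:
    - [[0, 0, -2, 0, 0, 0], [0, 0, -5, 0, 0, 0], [0, 0, -9, 0, 0, 0], [0, 0, -13, 0, 0, 0], [0, 0, -16, 0, 0, 0]]

```text
time: 57.25
tool_pos: [645.2, -188.9, 263.1]
tcp_rot: [-180.0, 0.2, -177.3]
ft_force: [0.9, -0.8, -0.4]
finger_gap: 59.4
grip_force: 0.0
```

Call:
play_rows:
  motion:
    - [[0, 0, 0, 0, 0, 0], [0, 0, 0, 0, 0, 0], [0, 0, 0, 0, 0, 0], [0, 0, 0, 0, 0, 0], [0, 0, 0, 0, 0, 0]]

```text
time: 57.75
tool_pos: [644.0, -188.5, 258.0]
tcp_rot: [179.9, -0.1, -177.3]
ft_force: [0.6, 0.8, 0.6]
finger_gap: 59.6
grip_force: 0.0
```

```bash
python3 - <<'E'
from h import *
s=st();print(s['time'],s['tool_pos'],s['tcp_rot'])
T=pose(s);d=save('wrist','w17')
g=cv2.cvtColor(d['pixels'],cv2.COLOR_RGB2GRAY)
u,v=proj(d,(644.5,-188.3,156),T).round().astype(int);print(u,v)
for r_ in g[v-40:v+40:2,u-36:u+36]: print(''.join(' .:-=+*#%@'[9-min(9,int(x)//22)] for x in r_))
plan([((520,-130,380),140)])
E
```

```text
57.75 [ 644.02692664 -188.48697936  258.01834623] [ 1.79908824e+02 -1.19386938e-01 -1.77262737e+02]
257 191
.........:=+++++++++++++++++++++++++++++++++++++++++++++--+++=..........
.........:=++++++++++++++++++++++++++++++++++++++++++++=--=++-..........
.........:=++++++++++++++++++++***********++++++++++=--------:..........
.........:=++++++++++++++++***###%%%%%%%###*+=======---------:..........
.........:=++++++*+++++****##%@@@@@@@@@@@@@%#*+=-------------:..........
..........-++++++++++++**#%@@@@@@@@@@@@@@@@@@@%*=------------:..........
..........-++++*++++++**#%@@@@@@@@@@@@@@@@@@@@@%#+-----------:..........
..........-++++++++++**#%@@@@@@@@@@@@@@@@@@@@@@@%#+-----------..........
..........-+++++++++**#%@@@@@@@@@@@@@@@@@@@@@@@@@%*=---------:..........
..........:=+++++++++*#%@@@@@@@@@@@@@@@@@@@@@@@@@%*=----------..........
..........:-====+++++*#%@@@@@@@@@@@@@@@@@@@@@@@@@%*=----------:.........
...........:----=====+#%@@@@@@@@@@@@@@@@@@@@@@@@@%*=----------..........
...........:---------==*%@@@@@@@@@@@@@@@@@@@@@@@@#+-----------:.........
...........:-----------+#%@@@@%%@@@@@@@@@@@
[... 1360 characters left out ...]
........................................................
........................................................................
.......................:-=======-:......................................
......................-+%@@@@@@@%###########*===========-:..............
......................=#@@@@@@@@@@@@@@@@@@@@@@@@@@@@@@@@%%#%#%%%%%%%*+==
......................-#@@@@@@@@@@@@@@@@@@@@@@@@@@@@@@@@@@@@@@@@@@@@@@@@
.....................:=#@@@@@@@@@@@@@@@@@@@@@@@@@@@@@@@@@@@@@@@@@@@@@@@@
.....................-*@@@@@@%%%%%%%%%%@@@@@@@@@@@@@@@@@@@@@@@@@@@@@@@@@
[11.65, 6.2, -11.65, 0.0, -0.1, 41.0] rows 5 -> [ 525. -132.  375.]
[0.55, -0.15, -0.5, 0.0, 0.0, 1.7] rows 1 -> [ 520. -130.  380.]
```

Call:
play_rows:
  motion:
    - [[11.6, 6.2, -11.6, 0, 0, 41], [11.6, 6.2, -11.6, 0, 0, 41], [11.6, 6.2, -11.6, 0, 0, 41], [11.6, 6.2, -11.6, 0, 0, 41], [11.6, 6.2, -11.6, 0, 0, 41]]

```text
time: 58.3
tool_pos: [525.3, -131.8, 380.7]
tcp_rot: [179.8, 0.4, 141.4]
ft_force: [0.8, -0.3, 0.3]
finger_gap: 59.9
grip_force: 0.0
```

Call:
play_rows:
  motion:
    - [[12, 16, 0, 0, 0, 40], [12, 16, 0, 0, 0, 40], [12, 16, 0, 0, 0, 40], [12, 16, 0, 0, 0, 40], [12, 16, 0, 0, 0, 40]]

```text
time: 58.8
tool_pos: [530.2, 71.1, 375.6]
tcp_rot: [180.0, -0.1, 101.9]
ft_force: [0.5, -0.5, 0.3]
finger_gap: 59.6
grip_force: 0.0
```

Call:
play_rows:
  motion:
    - [[0, 0, 0, 0, 0, 0], [0, 0, 0, 0, 0, 0], [0, 0, 0, 0, 0, 0], [0, 0, 0, 0, 0, 0], [0, 0, 0, 0, 0, 0]]

```text
time: 59.3
tool_pos: [530.7, 66.6, 375.9]
tcp_rot: [180.0, -0.0, 102.0]
ft_force: [-0.3, 0.1, -0.6]
finger_gap: 59.8
grip_force: 0.0
```

```bash
python3 - <<'E'
from h import *
s=st();print(s['time'],s['tool_pos'],s['tcp_rot'],s['ft_force'])
T=pose(s);d=save('wrist','w18');np.save('pics/w18_T.npy',T)
g=d['pixels'][:,:,0]
# rectified map of the trays in the box frame at z=45, rows y 150..-170, cols x -130..130
ys=np.arange(165,-172,-7);xs=np.arange(-135,136,3.5)
m=np.array([[proj(d,box(x,y,47),T) for x in xs] for y in ys],np.float32)
I=cv2.remap(cv2.GaussianBlur(g,(3,3),0),m[...,0],m[...,1],cv2.INTER_LINEAR).astype(float)
print(I.min(),I.max())
for r_ in cv2.createCLAHE(4,(3,3)).apply(I.astype(np.uint8)): print(''.join(' .:-=+*#%@'[9-min(9,int(x)//26)] for x in r_))
E
```

```text
59.3 [530.74771514  66.55735809 375.87980297] [ 1.79972797e+02 -2.05196611e-02  1.01990628e+02] [-0.27706495  0.05665331 -0.59922106]
0.0 205.0
...*#@@@@@@@@@@@@@@@@@@@@@@@@@@@@@@@@@@@@@@@@@@@@@@@@@@@@@@@@@@@@@@@@@@@@@@@@@
..................+*#@@@@@@@@@@@@@@@@@@@@@@@@@@@@@@@@@@@@@@@@@@@@@@@@@@@@@@@@@
..............................................................................
......-++===++++================-====------=------=====--===========+====:....
......-====---------------:::::::::::::::::::::::::::::::::------------==:....
......-===-------------::::::::::::::::::::::::::::::::::::::-----------=:....
......-=-=-----------::::::::::::::::::::::::::::::::::::::::::---------=:....
......-===-----------:::::::::::::::::::::::::::::::::::::::::::::------=.....
......-=--------:-:::::::::::::::::::::.:::::::::::::::::::::::::::::---=:....
......-=-------:-:::::::::::::::::::.::.:.:::::::::::::::--::::::::::::-=:....
......-=--------::::::::::::::::::...:..:::::::::::........::-:::::::::-=:....
......-=-------::::::::::::::::::::::::.::::::::.............:-::::::::-=.....
......-=
[... 2214 characters left out ...]
%%%%@%#****++***********+***+==+*%@@@%%%%@%#*+=+++++++++++++++++++-.
:-++*#@%######%%****+::=***************=+%@@#+-:::-+#%%*+++++++++++++++++++=-.
:-=+*%@%######%%#**++++*************#**+%@%+..:+*+-..=%%*++++++++++++++++++=:.
.-=++%@%####*#%%*++++***********++*##*+*@%+...:+%*-..:+%%#*++++++++++++++++=:.
.-=+*%@%######%%*+++*******+++=--==+++++%%+...:*%*-..:*@#+++++++++++++++++++-.
:-=+*%@%#####%%%#*****#***+=---------===*%%=..:=*+-..+%%*+++++++++++++++++++-.
:-+++#@@%@@%%@@%#********==----=-=-===--=*%@#=::=--=#%%*+++++++++++++++++++=:.
.-++****#**************+=----------=======+*#%%%%%%%#*++=++++++++++++++++++=:.
::---------------===--:........:::::--:::::-:--++=-----------=======-======-:.
```

```bash
python3 -c "
from bench import job
print(job.hand_in())"
```

```text
the job is handed in; nothing more can be done
None
```

The job is handed in: both dishes are in the plain tray and the forceps in the ribbed tray, the lid is shut, the selector is at its stop, and the screwdriver is back home in its stand. The one thing I couldn't re-check at the end was the forceps: they were in place just before I shut the lid, but don't show clearly through it.

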